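# Set the lens cells on the rail in order of size

### The arm

A 7-joint arm with a two-finger parallel gripper is mounted at the origin on a cart in front of the work surface, level with it; the furniture and walls round the work are solid. World frame = base frame: x ahead of the robot, y to its left, z up, the work surface at z = 0. Lengths are in m, angles in rad, forces in N, time in s.
With the tool pointing down it reaches from about 0.35 to 0.9 m from the base axis. Payload 8.1 kg.
Tool frame: the origin (TCP) lies at the very end of the fingers, on their centre line; the grasp point (between the pads) lies 19 mm behind it; z points along the fingers, y is the direction in which the jaws open and shut (so a half turn about z gives the same grasp; the last joint's range is limited). The gripper opens to 92 mm and grips with 3 to 60 N. Pads are 19 mm wide; open, the fingers measure 130 mm over their backs; the gripper's body (75 mm by 190 mm) begins 47 mm behind the grasp point.
Start: joints at [1.243, 0.434, 0.025, 1.573, -0.012, 1.134, -0.075], TCP at [0.139, -0.609, 0.19] pointing down, gripper open.
Joint ranges: [-2.62, 2.62], [-0.44, 2.09], [-1.27, 1.32], [0.08, 2.57], [-1.32, 4.46], [0.12, 2], [-2.74, 2.74]. Speed limits (rad/s): [2.22, 2.22, 3.01, 3.01, 3.14, 3.14, 3.14].

### API

Orientations are given as a rotation vector (axis times angle).
In Python, from cell import observe, get_image, sign_off gives the robot as it stands.
- The arm moves only by the tool arm_command, never from a script. Its argument "deltas" is a list of rows, each an object with "xyz": the shift along the tool's x, y, z in cm, a list of three; "turn": the turn about the tool's z in degrees; "jaw": the closure in counts, from 0 (fully open) to 255 (shut). A call has 1 to 5 rows; each row is the pose to reach, as a shift and turn from the pose measured when the call began, along the tool's axes at that moment; what a row does not reach only later rows make up. A row lasts 1/12 s, in which the tool goes at most 41.7 mm and 7.16 degrees, less where a joint would pass 70% of its speed; a pose out of reach is approached as far as the arm can. A call with a gripper value outside its range is refused whole. The fingers move at their own pace and stop on an object; "force" is the grip in N (left out, the last holds). Time passes only in rows, so rows that repeat a pose let the fingers close. It gives the time, the measured TCP pose, the force and the opening at its end, in the units of the state.
- observe(): the state, without advancing time (a new reading comes with each control period).
- get_image(name): name is "side" or "top"; returns a dict with "frame" (384x512x3 uint8, red, green, blue), "depth" (384x512 float32, m along the optical axis (not along the pixel's ray), 0 where there is no reading), "camera_matrix" (3x3 intrinsics, pixels), "cam_to_world" (4x4, takes a point from camera to world coordinates). Camera axes: x right, y up, looking along -z (the intrinsics and any distortion apply to the point x, -y, -z); pixel columns grow to the right and rows downward; lengths in m; the calibration is good to about 2 mm. A picture is of the moment at which its call begins.
- sign_off(): hands the job in, once; it reports no verdict.
The state is a dict: "clock": time; "joints": joint angles; "dq": joint speeds; "joint_efforts": joint torques, N m; "position": TCP position; "ee_rot": TCP orientation; "force": force on the tool from outside, world axes, zero at the start; "ft_torque": the same for the moment, N m; "width": opening from 0.0 (shut) to 1.0 (fully open).
Only numpy, scipy, OpenCV 4.12 (cv2) and the standard library are available. Lean on these libraries where they do the work, as an engineer would, in place of code of your own. Each camera call takes 0.05 s, during which the arm holds its last target.

### The job

Put the four black lens cells on the lens rail in order of size: the smallest on the white seat next to the red end stop, then the next larger on each following seat, the largest beside the grey stop. Set each one down gently, lying flat, right way up and centred on its seat (do not drop it), and leave the white block and the tape roll among them alone.

Things in the scene. Friction and masses are not known exactly. Their poses are not given: they have to be found in the camera images.
- cell_28: the smallest lens cell: a flat black round ring holding a lens, lying flat, 28 mm in diameter and 11 mm high, grippable across any diameter (solid side wall). Origin at the centre of its underside, z up. Starts on the bench top (z = 0) among the other cells and bystanders, at least 75 mm from each, centre to centre.
- cell_38: the second smallest lens cell: a flat black round ring holding a lens, lying flat, 38 mm in diameter and 14 mm high, grippable across any diameter (solid side wall). Origin at the centre of its underside, z up. Starts on the bench top (z = 0) among the other cells and bystanders, at least 75 mm from each, centre to centre.
- cell_48: the second largest lens cell: a flat black round ring holding a lens, lying flat, 48 mm in diameter and 16 mm high, grippable across any diameter (solid side wall). Origin at the centre of its underside, z up. Starts on the bench top (z = 0) among the other cells and bystanders, at least 75 mm from each, centre to centre.
- cell_58: the largest lens cell: a flat black round ring holding a lens, lying flat, 58 mm in diameter and 18 mm high, grippable across any diameter (solid side wall). Origin at the centre of its underside, z up. Starts on the bench top (z = 0) among the other cells and bystanders, at least 75 mm from each, centre to centre.
- seat_1: seat 1 of the lens rail: flat white disc, 64 mm in diameter, 4 mm thick, no rim. Origin at the centre of its underside, on the rail 12 mm above the bench; its upper face is 16 mm above the bench. Seats 1 to 4 stand 80 mm apart in a row; y runs along it (1 towards 4). The fixed aluminium rail under them is 66 mm wide, 360 mm long, 12 mm high, within 0.2 rad of the bench's y direction.
- seat_2: seat 2 of the lens rail: flat white disc, 64 mm in diameter, 4 mm thick, no rim. Origin at the centre of its underside, on the rail 12 mm above the bench; its upper face is 16 mm above the bench. Seats 1 to 4 stand 80 mm apart in a row; y runs along it (1 towards 4). The fixed aluminium rail under them is 66 mm wide, 360 mm long, 12 mm high, within 0.2 rad of the bench's y direction.
- seat_3: seat 3 of the lens rail: flat white disc, 64 mm in diameter, 4 mm thick, no rim. Origin at the centre of its underside, on the rail 12 mm above the bench; its upper face is 16 mm above the bench. Seats 1 to 4 stand 80 mm apart in a row; y runs along it (1 towards 4). The fixed aluminium rail under them is 66 mm wide, 360 mm long, 12 mm high, within 0.2 rad of the bench's y direction.
- seat_4: seat 4 of the lens rail: flat white disc, 64 mm in diameter, 4 mm thick, no rim. Origin at the centre of its underside, on the rail 12 mm above the bench; its upper face is 16 mm above the bench. Seats 1 to 4 stand 80 mm apart in a row; y runs along it (1 towards 4). The fixed aluminium rail under them is 66 mm wide, 360 mm long, 12 mm high, within 0.2 rad of the bench's y direction.
- red_stop: red end stop of the rail: a fixed red block, 60 mm (x, across the rail) by 16 mm by 16 mm high, standing on the rail with its top 28 mm above the bench, 48 mm beyond the centre of the end seat. Origin at the centre of its underside. It is beside seat 1 or beside seat 4; a grey stop of the same shape stands at the other end.
- white_block: loose white drilled metal block, 30 x 45 x 22 mm, a bystander lying among the lens cells; leave it alone. Origin at the centre of its underside. Another bystander is a fixed roll of black tape, 62 mm across and 19 mm high: a ring with an open hole and pale core, no lens.
Things that resemble listed ones, but are neither listed nor needed, are in the scene too. Leave any blue or green look-alike of the cell_48 alone.

How it is judged:
At the end, for the whole second after the job is handed in: Each lens cell lies flat, released and at rest on its own seat, in order of diameter from 28 mm beside the red stop to 58 mm beside the grey stop, its centre within 12 mm of the seat's centre (((horizontal distance between red_stop and seat_1 below 0.08 m and horizontal distance between cell_28 and seat_1 below 0.012 m and horizontal distance between cell_38 and seat_2 below 0.012 m and horizontal distance between cell_48 and seat_3 below 0.012 m and horizontal distance between cell_58 and seat_4 below 0.012 m) or (horizontal distance between red_stop and seat_4 below 0.08 m and horizontal distance between cell_28 and seat_4 below 0.012 m and horizontal distance between cell_38 and seat_3 below 0.012 m and horizontal distance between cell_48 and seat_2 below 0.012 m and horizontal distance between cell_58 and seat_1 below 0.012 m)) and height (world z) of cell_28 between 0.013 and 0.02 m and angle between each of cell_28, cell_38, cell_48, cell_58's own z axis and vertical below 0.1 rad and linear speed of each of cell_28, cell_38, cell_48, cell_58 below 0.02 m/s and contact force between the fingers and cell_28 below 0.05 N and height (world z) of cell_38 between 0.013 and 0.02 m and contact force between the fingers and cell_38 below 0.05 N and height (world z) of cell_48 between 0.013 and 0.02 m and contact force between the fingers and cell_48 below 0.05 N and height (world z) of cell_58 between 0.013 and 0.02 m and contact force between the fingers and cell_58 below 0.05 N); the robot touches nothing.
It fails at once if the 28 mm lens cell is let go in the air, more than about 30 mm above its seat (height (world z) of cell_28 above 0.05 m and contact force between cell_28 and anything else below 0.001 N).
It fails at once if the 38 mm lens cell is let go in the air, more than about 30 mm above its seat (height (world z) of cell_38 above 0.05 m and contact force between cell_38 and anything else below 0.001 N).
It fails at once if the 48 mm lens cell is let go in the air, more than about 30 mm above its seat (height (world z) of cell_48 above 0.05 m and contact force between cell_48 and anything else below 0.001 N).
It fails at once if the 58 mm lens cell is let go in the air, more than about 30 mm above its seat (height (world z) of cell_58 above 0.05 m and contact force between cell_58 and anything else below 0.001 N).
It fails at once if the white drilled block is shoved more than 30 mm or tipped over (distance of white_block from where it was at the start of the episode above 0.03 m or angle between white_block's own z axis and vertical above 0.5 rad).
It also fails if it takes over 88 s, if anything falls off the work surface, if the arm or the gripper's body presses on something with over 40 N, if the wrist force passes 120 N, or if a joint passes its speed limit or range.

## Working session

There is one attempt and no reset: what is moved stays moved. The work goes in short steps, Python scripts to look and compute and a tool call to move; the robot and the scene stay as the last step left them, time stands still between calls to the robot, and variables do not carry over. Pictures are saved under pics/ and viewed, and the job is handed in when it is done.

Besides the shell and the picture viewer there is one more tool, called after "Call:" by a JSON object that holds its "op" and its "data", one argument or row to a line. arm_command: Moves the arm, as the interface text tells. Its arguments: {"type":"object","properties":{"deltas":{"type":"array","items":{"type":"object","properties":{"xyz":{"type":"array","items":{"type":"number"}},"turn":{"type":"number"},"jaw":{"type":"number"}}}},"force":{"type":"number"}},"required":["deltas"]}

```bash
ls; mkdir -p pics; python3 - <<'E'
from cell import observe,get_image
import cv2
print(observe())
for n in("top","side"):
    d=get_image(n); cv2.imwrite(f"pics/{n}0.png",d["frame"][:,:,::-1]); print(d["camera_matrix"],d["cam_to_world"])
E
```

```text
pics
{'clock': 0.0, 'joints': array([ 1.24336852,  0.43518716,  0.0249686 ,  1.57409964, -0.01159952,
        1.13397902, -0.0751161 ]), 'dq': array([-7.89335574e-04, -1.50609097e-03,  3.57311608e-04, -4.14001397e-04,
        2.58196780e-05,  8.70149640e-04, -2.06228904e-04]), 'joint_efforts': array([-2.04864955e-03, -6.67869115e+01,  9.83426683e-01, -3.14467621e+01,
       -6.08344423e-02,  4.28422261e-02,  9.61159481e-05]), 'position': array([ 0.13915333, -0.60873629,  0.18936622]), 'ee_rot': array([-3.12029033e+00, -3.52119859e-01,  4.81974612e-04]), 'force': array([ 0.4244903 , -1.07000139, -0.63176276]), 'ft_torque': array([-0.03275147, -0.00109432,  0.0327761 ]), 'width': 0.9976912208558913}
[[484.19038876   0.         252.14927327]
 [  0.         484.19038876 195.59632196]
 [  0.           0.           1.        ]] [[-0.01252063  0.99779967 -0.06510806  0.42912164]
 [-0.99990899 -0.01282109 -0.00419905 -0.0131378 ]
 [-0.00502457  0.06504956  0.99786938  1.164222  ]
 [ 0.          0.          0.          1.        ]]
[[468.78176321   0.         251.38992241]
 [  0.         468.78176321 194.64576704]
 [  0.           0.           1.        ]] [[-0.84649004  0.28230339 -0.45139718  0.04768773]
 [-0.53211613 -0.42069713  0.73475598  0.75778342]
 [ 0.01752261  0.86215934  0.50633411  0.55600713]
 [ 0.          0.          0.          1.        ]]
```

View pics/top0.png

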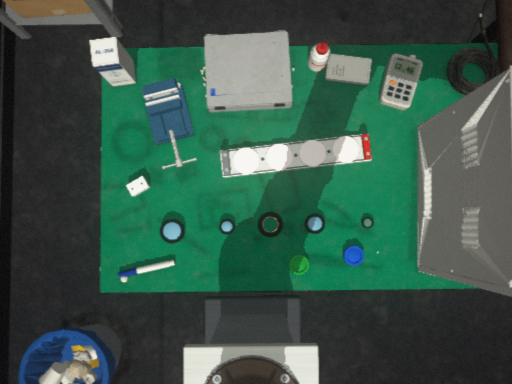

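View pics/side0.png

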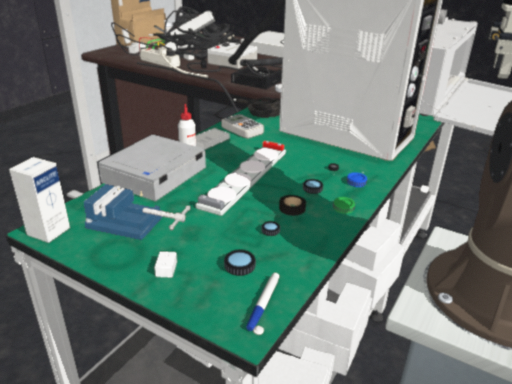

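Top view: dark rings with a lens at (172,231), (227,226), (315,224) and (367,222). The tape roll is at (270,224) with an open hole. There is a blue look-alike at (354,255) and a green one at (300,265), a white block at (138,186), and the rail with its red stop on the right (366,148). A big grey cabinet is at the right. Next I'll measure everything with depth.

```bash
cat >h.py <<'E'
import numpy as np,cv2
from cell import observe,get_image
def cloud(d):
    K=d["camera_matrix"];Z=d["depth"];v,u=np.mgrid[:Z.shape[0],:Z.shape[1]]
    p=np.stack([(u-K[0,2])/K[0,0]*Z,-(v-K[1,2])/K[1,1]*Z,-Z],-1)
    T=d["cam_to_world"];return p@T[:3,:3].T+T[:3,3]
def ray(d,u,v,z):
    K=d["camera_matrix"];T=d["cam_to_world"];r=T[:3,:3]@np.array([(u-K[0,2])/K[0,0],-(v-K[1,2])/K[1,1],-1])
    return T[:3,3]+r*(z-T[2,3])/r[2]
E
python3 - <<'E'
from h import *
d=get_image("top");P=cloud(d);im=d["frame"];ok=d["depth"]>0
crop=im[120:290,110:390];cv2.imwrite("pics/crop.png",cv2.resize(crop,(784,476),interpolation=cv2.INTER_CUBIC)[:,:,::-1])
g=im.astype(int).max(-1)
for n,(u,v) in dict(c58=(172,231),c38=(227,226),tape=(270,224),c48=(315,224),c28=(367,222)).items():
    w=22;sl=np.s_[v-w:v+w+1,u-w:u+w+1];Q=P[sl];m=(Q[...,2]>.006)&(Q[...,2]<.04)&ok[sl]
    n_,lab,st,ce=cv2.connectedComponentsWithStats(m.astype(np.uint8));k=lab[w,w] or 1+np.argmax(st[1:,4])
    q=Q[lab==k];c=(q.max(0)+q.min(0))/2
    (cx,cy),r=cv2.minEnclosingCircle(q[:,:2].astype(np.float32))
    print(n,"depth: mid",c[:2].round(4),"mean",q.mean(0).round(4),"circ",round(cx,4),round(cy,4),"dia",round(2*r,4),"areaD",round(2*np.sqrt(st[k,4]*(1.15/484)**2/np.pi),4),"ztop",np.percentile(q[:,2],90).round(4))
# seats: white on rail
sl=np.s_[125:185,210:380];Q=P[sl];I=im[sl].astype(int)
for u,v in((246,160),(276,156),(313,152),(347,149),(223,163),(366,148)): print((u,v),P[v,u].round(4),im[v,u])
m=(Q[...,2]>.008)&(Q[...,2]<.035);q=Q[m];
r=cv2.minAreaRect(q[:,:2].astype(np.float32));print("rail rect",r,cv2.boxPoints(r).round(4))
hi=(Q[...,2]>.022)&(Q[...,2]<.04)
n_,lab,st,ce=cv2.connectedComponentsWithStats(hi.astype(np.uint8))
for k in range(1,n_):
    if st[k,4]>20: print("stop",Q[lab==k].mean(0).round(4),st[k,4],I[lab==k].mean(0).round())
# cabinet
m=(P[...,2]>.08)&ok&(P[...,1]<-.2)&(P[...,0]>-.1);q=P[m];print("cab",q.min(0),q.max(0))
for v in range(70,300,25): 
    print(v,[P[v,u].round(2).tolist() for u in (421,432,450,480,505)])
d2=get_image("side");S=cloud(d2)
for u,v in((285,100),(300,10),(400,10),(410,150),(425,5),(430,100),(345,60)):print((u,v),S[v,u].round(3))
for nm,u,v in(("box",248,70),("vise",180,140),("handle",178,160)):print(nm,P[v,u].round(3))
m=(P[...,2]>.03)&ok&(P[...,1]>-.33)&(P[...,1]<.35)&(P[...,0]>.2)&(P[...,0]<.8);q=P[m];print(q.max(0))
E
```

```text
c58 depth: mid [0.4226 0.1825] mean [0.4233 0.182  0.0169] circ 0.4232 0.1827 dia 0.0591 areaD 0.059 ztop 0.02
c38 depth: mid [0.4316 0.0538] mean [0.4323 0.0529 0.0129] circ 0.4347 0.0536 dia 0.0431 areaD 0.0384 ztop 0.0161
tape depth: mid [ 0.4374 -0.0497] mean [ 0.4362 -0.0499  0.0189] circ 0.4367 -0.05 dia 0.0611 areaD 0.0504 ztop 0.0219
c48 depth: mid [ 0.436  -0.1564] mean [ 0.4364 -0.1555  0.0149] circ 0.4368 -0.156 dia 0.0491 areaD 0.0485 ztop 0.0184
c28 depth: mid [ 0.438  -0.2813] mean [ 0.4378 -0.2822  0.0102] circ 0.4378 -0.2818 dia 0.0282 areaD 0.0252 ztop 0.0134
(246, 160) [0.5894 0.0053 0.0164] [249 246 243]
(276, 156) [ 0.5982 -0.0665  0.0153] [248 245 242]
(313, 152) [ 0.606  -0.1546  0.0193] [191 184 178]
(347, 149) [ 0.6126 -0.2362  0.0165] [247 245 242]
(223, 163) [0.5812 0.0595 0.0291] [142 147 139]
(366, 148) [ 0.612  -0.2781  0.0313] [211  52  43]
rail rect ((0.6027267575263977, -0.11356128752231598), (0.06980963796377182, 0.3596562147140503), 5.834471225738525) [[ 0.5497  0.0618]
 [ 0.5863 -0.296 ]
 [ 0.6557 -0.2889]
 [ 0.6192  0.0689]]
stop [ 0.6173 -0.2799  
[... 861 characters left out ...]
0.4, 0.34], [0.44, -0.4, 0.41]]
245 [[0.38, -0.4, 0.04], [0.39, -0.4, 0.1], [0.39, -0.4, 0.2], [0.39, -0.4, 0.33], [0.4, -0.4, 0.41]]
270 [[0.33, -0.4, 0.03], [0.33, -0.4, 0.1], [0.34, -0.4, 0.2], [0.35, -0.4, 0.33], [0.36, -0.4, 0.41]]
295 [[0.16, -0.66, -0.75], [0.16, -0.7, -0.75], [0.15, -0.77, -0.76], [0.15, -0.89, -0.75], [0.15, -0.99, -0.75]]
(285, 100) [ 0.655 -0.406  0.107]
(300, 10) [ 0.626 -0.407  0.355]
(400, 10) [ 0.366 -0.398  0.382]
(410, 150) [ 0.302 -0.509  0.001]
(425, 5) [ 0.326 -0.458  0.389]
(430, 100) [ 0.328 -0.782  0.066]
(345, 60) [ 0.486 -0.403  0.248]
box [ 0.794 -0.002  0.059]
vise [ 0.643  0.165 -0.001]
handle [0.587 0.163 0.047]
[0.79998016 0.33145205 0.15570387]
```

View pics/crop.png

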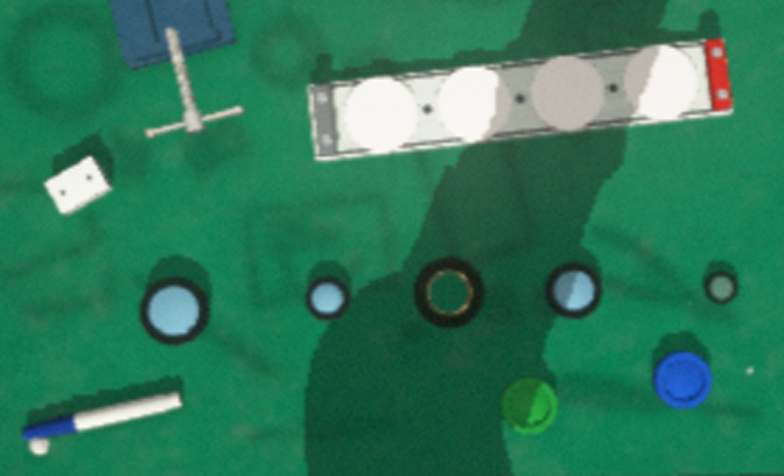

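Sizes match: 58 mm at (172,231), 38 mm at (227,226), 48 mm at (315,224) and 28 mm at (367,222). These are the black cells with lenses. I exclude the tape roll at (270,224), which has an open hole and pale core, and the blue and green look-alikes. The cabinet face is at y≈-0.40, x from 0.32 to 0.67.

```bash
cat >>h.py <<'E'
from scipy.spatial.transform import Rotation as Ro
def go(xyz,yaw=None):
    "print delta in tool axes to reach world xyz with jaw axis at yaw (deg)"
    s=observe();R=Ro.from_rotvec(s["ee_rot"]).as_matrix();p=R.T@(np.array(xyz)-s["position"])*100
    y=R[:,1];cur=np.degrees(np.arctan2(y[1],y[0]));t=0
    if yaw is not None: t=-((yaw-cur+90)%180-90)
    print("pos",s["position"].round(4),"yaw",cur.round(1),"| xyz cm",p.round(2),"turn",round(t,1),"F",s["force"].round(1),"w",round(s["width"],3),"t",s["clock"])
E
python3 - <<'E'
from h import *
d=get_image("top");im=d["frame"]
s=[ray(d,*p,.016)[:2] for p in((346,149.3),(312.5,153.2),(278.5,157),(246.1,160.7))];print("px seats",np.round(s,4))
c=np.array([.6015,-.1135]);u=np.array([-.101,.995])
print("geom seats",[(c+u*k).round(4).tolist() for k in(-.12,-.04,.04,.12)])
# dark-ring/lens centroid: not green
hsv=cv2.cvtColor(im,cv2.COLOR_RGB2HSV)
for n,(a,b),h in(("28",(367,222),.011),("38",(227,226),.014),("48",(315,224),.016),("58",(172,231),.018)):print(n,ray(d,a,b,h)[:2].round(4))
go((.17,-.38,.19),-50)
E
```

```text
px seats [[ 0.612  -0.2339]
 [ 0.6037 -0.1537]
 [ 0.5956 -0.0724]
 [ 0.5877  0.0051]]
geom seats [[0.6136, -0.2329], [0.6055, -0.1533], [0.5975, -0.0737], [0.5894, 0.0059]]
28 [ 0.438  -0.2803]
38 [0.4327 0.0522]
48 [ 0.4348 -0.1562]
58 [0.4225 0.1821]
pos [ 0.1392 -0.609   0.1897] yaw -77.1 | xyz cm [ 8.110e+00 -2.164e+01 -1.000e-02] turn -27.1 F [0.3 0.1 0.2] w 0.998 t 0.25
```

Call:
{"op": "arm_command", "data": {
  "deltas": [
    {"xyz":[1.6,-4.2,0],"turn":-5},
    {"xyz":[3.2,-8.4,0],"turn":-11},
    {"xyz":[4.9,-12.6,0],"turn":-16},
    {"xyz":[6.5,-17,0],"turn":-22},
    {"xyz":[8.1,-21.6,0],"turn":-27}
  ],
  "force": 20
}}

```text
schema error: expected keys xyz, turn, jaw
```

```bash
python3 -c "
from h import *
go((.30,-.26,.17),-18)"
```

```text
pos [ 0.1392 -0.609   0.1897] yaw -77.1 | xyz cm [ 23.45 -30.44   1.99] turn -59.1 F [0.3 0.1 0.2] w 0.998 t 0.25
```

Call:
{"op": "arm_command", "data": {
  "deltas": [
    {"xyz":[1.6,-4.2,0],"turn":-5,"jaw":0},
    {"xyz":[3.2,-8.4,0],"turn":-11,"jaw":0},
    {"xyz":[4.9,-12.6,0],"turn":-16,"jaw":0},
    {"xyz":[6.5,-17,0],"turn":-22,"jaw":0},
    {"xyz":[8.1,-21.6,0],"turn":-27,"jaw":0}
  ],
  "force": 20
}}

```text
clock: 0.67
position: [0.1675, -0.4009, 0.1897]
ee_rot: [-2.95, -1.079, 0.0]
force: [1.9, 0.5, 0.2]
width: 0.997
```

```bash
python3 -c "
from h import *
go((.30,-.26,.17),-18)"
```

```text
pos [ 0.1675 -0.4009  0.1897] yaw -49.8 | xyz cm [19.21 -2.21  1.97] turn -31.8 F [1.9 0.5 0.2] w 0.997 t 0.6667
```

Call:
{"op": "arm_command", "data": {
  "deltas": [
    {"xyz":[4,-1.5,0.4],"turn":-6,"jaw":0},
    {"xyz":[8,-2,0.8],"turn":-13,"jaw":0},
    {"xyz":[12,-2.2,1.2],"turn":-19,"jaw":0},
    {"xyz":[16,-2.2,1.6],"turn":-26,"jaw":0},
    {"xyz":[19.2,-2.2,2],"turn":-32,"jaw":0}
  ]
}}

```text
clock: 1.08
position: [0.3018, -0.2579, 0.17]
ee_rot: [2.531, 1.86, 0.001]
force: [1.0, -1.4, -0.5]
width: 1.0
```

```bash
python3 -c "
from h import *
go((.438,-.281,.06),0);print(observe()['joints'].round(2))"
```

```text
pos [ 0.3018 -0.2579  0.17  ] yaw -17.4 | xyz cm [ 1.86 13.68 11.01] turn -17.4 F [ 1.  -1.4 -0.5] w 1.0 t 1.0833
[ 0.93  0.11 -0.38  2.09  0.05  0.95  0.21]
```

Call:
{"op": "arm_command", "data": {
  "deltas": [
    {"xyz":[0.5,4,2],"turn":-6,"jaw":100},
    {"xyz":[1,8,5],"turn":-12,"jaw":100},
    {"xyz":[1.5,12,8],"turn":-18,"jaw":100},
    {"xyz":[1.9,13.7,11],"turn":-23,"jaw":100},
    {"xyz":[1.9,13.7,11],"turn":-23,"jaw":100}
  ]
}}

```text
clock: 1.5
position: [0.4408, -0.2796, 0.0563]
ee_rot: [-2.1, -2.334, -0.003]
force: [-0.5, 0.1, -0.8]
width: 0.687
```

```bash
python3 -c "
from h import *
go((.438,-.281,.003),6)
for n in ('top','side'):
    d=get_image(n);a=(d['frame'][150:300,250:450] if n=='top' else d['frame'][100:250,230:430]);cv2.imwrite(f'pics/{n}1.png',cv2.resize(a,(800,600))[:,:,::-1])"
```

```text
pos [ 0.4408 -0.2796  0.0563] yaw 6.0 | xyz cm [-0.12 -0.29  5.33] turn 0.0 F [-0.5  0.1 -0.8] w 0.687 t 1.5
```

View pics/side1.png

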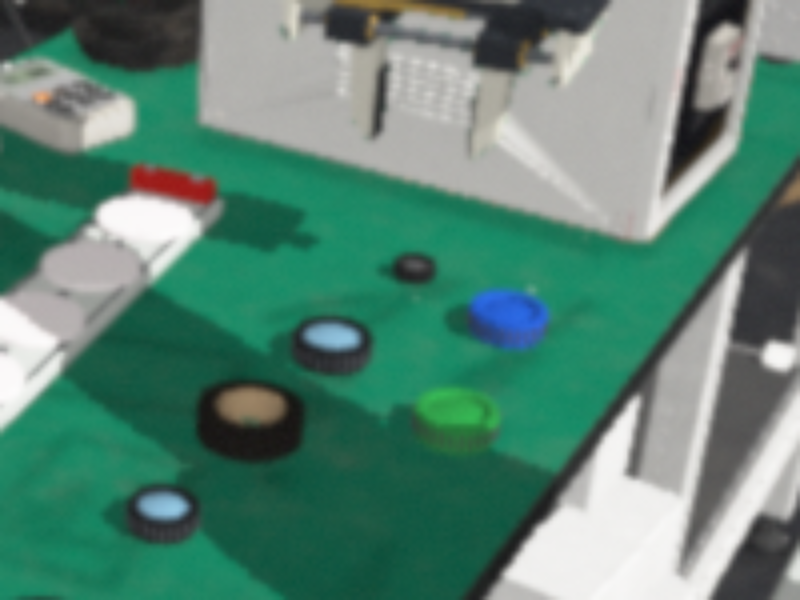

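Side view: the fingers straddle the small cell at (413,268) in the crop, and the blue cap is clear. Descending.

Call:
{"op": "arm_command", "data": {
  "deltas": [
    {"xyz":[-0.1,-0.3,2.5],"turn":0,"jaw":100},
    {"xyz":[-0.1,-0.3,4.5],"turn":0,"jaw":100},
    {"xyz":[-0.1,-0.3,5.2],"turn":0,"jaw":100},
    {"xyz":[-0.1,-0.3,5.3],"turn":0,"jaw":100},
    {"xyz":[-0.1,-0.3,5.3],"turn":0,"jaw":255}
  ]
}}

```text
clock: 2.02
position: [0.435, -0.281, 0.006]
ee_rot: [-2.109, -2.325, -0.001]
force: [0.1, -0.5, -0.5]
width: 0.573
```

Call:
{"op": "arm_command", "data": {
  "deltas": [
    {"xyz":[0,0,0],"turn":0,"jaw":255},
    {"xyz":[0,0,0],"turn":0,"jaw":255},
    {"xyz":[0,0,0],"turn":0,"jaw":255},
    {"xyz":[0,0,0],"turn":0,"jaw":255},
    {"xyz":[0,0,0],"turn":0,"jaw":255}
  ]
}}

```text
clock: 2.43
position: [0.4352, -0.2812, 0.0065]
ee_rot: [-2.109, -2.325, -0.001]
force: [-0.1, 0.5, 1.0]
width: 0.221
```

```bash
python3 -c "
from h import *
go((.613,-.2335,.06),6)"
```

```text
pos [ 0.4352 -0.2812  0.0065] yaw 5.6 | xyz cm [ 3.02 18.16 -5.37] turn -0.4 F [-0.1  0.5  1. ] w 0.221 t 2.4333
```

```bash
python3 -c "
from h import *
go((.613,-.2335,.06),6)
d=get_image('side');a=d['frame'][120:195,290:390];cv2.imwrite(f'pics/s2.png',cv2.resize(a,(800,600),interpolation=2)[:,:,::-1])
d=get_image('top');a=d['frame'][180:270,320:440];cv2.imwrite(f'pics/t2.png',cv2.resize(a,(800,600),interpolation=2)[:,:,::-1])
go((.613,-.2335,.06),6)"
```

```text
pos [ 0.4352 -0.2812  0.0065] yaw 5.6 | xyz cm [ 3.02 18.16 -5.37] turn -0.4 F [-0.1  0.5  1. ] w 0.221 t 2.4333
pos [ 0.435  -0.281   0.0062] yaw 5.6 | xyz cm [ 3.01 18.17 -5.4 ] turn -0.4 F [ 0.8 -0.3  0.7] w 0.134 t 2.5333
```

View pics/s2.png

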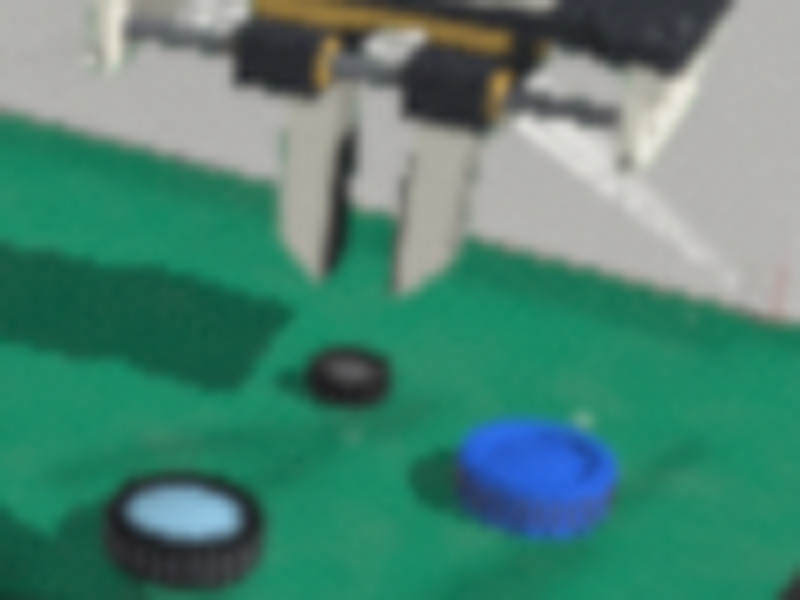

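```bash
python3 -c "
from h import *
s=observe();print(s['position'])
for n in('side','top'):
    d=get_image(n);T=d['cam_to_world'];K=d['camera_matrix']
    for p in (s['position'],[.438,-.281,0.005]):
        c=T[:3,:3].T@(np.array(p)-T[:3,3]);print(n,K[0,2]+K[0,0]*c[0]/-c[2],K[1,2]-K[1,1]*c[1]/-c[2],-c[2])
    P=cloud(d)
    if n=='side':
        for x,y in((310,240),(320,270),(405,290),(430,250),(350,375),(300,200)):
            u,v=290+x//8,120+y//8;print(u,v,P[v,u].round(4))
    else:
        for u,v in ((365,222),): print(P[v,u])
"
```

```text
[ 0.43502819 -0.2810454   0.00618174]
side 334.3405363727483 166.76887256977608 1.216525435798969
side 333.22562595983766 166.88905160284932 1.2184318995241294
328 150 [ 0.4527 -0.2689  0.054 ]
330 153 [ 0.4471 -0.2706  0.0464]
340 156 [ 0.4535 -0.3643 -0.0011]
343 151 [ 0.413  -0.2693  0.0616]
333 166 [ 0.4375 -0.2774  0.0092]
327 145 [ 0.4541 -0.262   0.0701]
top 366.87413824684495 223.26902191342543 1.1548325322980904
top 366.7058077734346 222.02681767215057 1.1562054298349662
[ 0.43721631 -0.2505706   0.12084884]
```

View pics/t2.png

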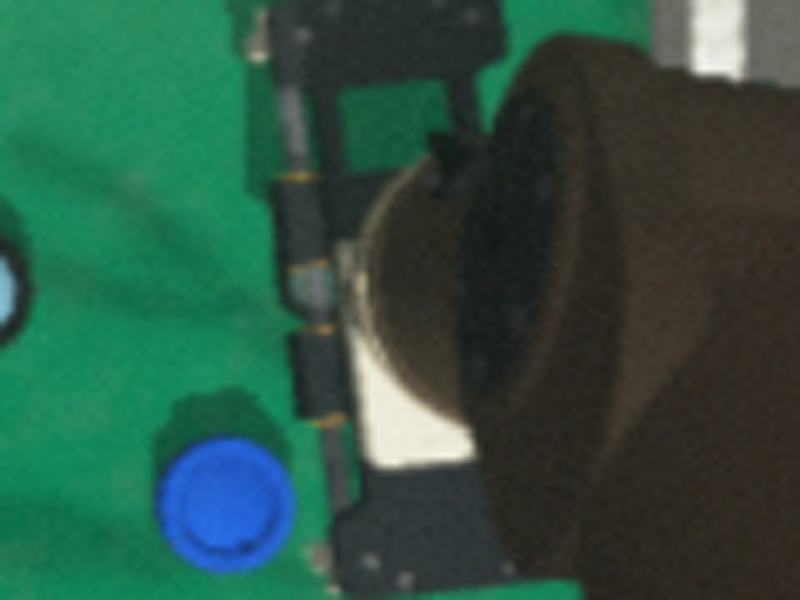

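```bash
python3 -c "
from h import *
d=get_image('side');T=d['cam_to_world'];K=d['camera_matrix']
for p in ([.4408,-.2796,.0563],[.4408,-.2796,.09],[.435,-.281,.006],[.435,-.281,.04]):
        c=T[:3,:3].T@(np.array(p)-T[:3,3]);print(K[0,2]+K[0,0]*c[0]/-c[2],K[1,2]-K[1,1]*c[1]/-c[2],-c[2])
P=cloud(d);m=(abs(P[...,0]-.435)<.05)&(abs(P[...,1]+.275)<.03)&(P[...,2]>.02)&(P[...,2]<.08);q=P[m]
v,u=np.nonzero(m);i=np.argsort(P[m][:,2])[:25]
print(np.c_[u[i],v[i],q[i].round(4)])
print(observe())
cv2.imwrite('pics/s3.png',cv2.resize(d['frame'][125:180,305:365],(720,660),interpolation=2)[:594,:,::-1])
"
```

```text
334.12065947255326 148.82694079136542 1.1926922131849769
335.5569069076255 136.5763269774412 1.1756287535352208
334.33606552079794 166.84072676447167 1.2165713738783865
335.75952374045846 154.98413944884422 1.1993560139943598
[[ 3.330e+02  1.550e+02  4.386e-01 -2.710e-01  4.290e-02]
 [ 3.320e+02  1.550e+02  4.407e-01 -2.695e-01  4.300e-02]
 [ 3.350e+02  1.530e+02  4.389e-01 -2.843e-01  4.320e-02]
 [ 3.340e+02  1.540e+02  4.383e-01 -2.765e-01  4.360e-02]
 [ 3.360e+02  1.560e+02  4.290e-01 -2.676e-01  4.410e-02]
 [ 3.330e+02  1.540e+02  4.397e-01 -2.730e-01  4.470e-02]
 [ 3.360e+02  1.550e+02  4.309e-01 -2.718e-01  4.470e-02]
 [ 3.320e+02  1.540e+02  4.412e-01 -2.699e-01  4.550e-02]
 [ 3.370e+02  1.550e+02  4.275e-01 -2.697e-01  4.640e-02]
 [ 3.350e+02  1.520e+02  4.384e-01 -2.822e-01  4.700e-02]
 [ 3.360e+02  1.540e+02  4.312e-01 -2.717e-01  4.750e-02]
 [ 3.380e+02  1.550e+02  4.246e-01 -2.689e-01  4.760e-02]
 [ 3.310e+02  1.530e+02  4.439e-01 -2.694e-01  4.780e-02]
 [ 3.320e+02  1.530e+02  4.415e-01 -2.699e-01  4.820e-02]
 [ 3.370e+02  1.540e+02  4.279e-01 -2.699e-01  4.910e-02]
 [ 3
[... 555 characters left out ...]
.708e-01  5.120e-02]]
{'clock': 2.6833, 'joints': array([ 0.75619734,  0.53420489, -0.38420434,  1.9962883 ,  0.31029702,
        0.67003132,  0.2721412 ]), 'dq': array([ 0.00064737, -0.00013095, -0.00101264, -0.0009607 ,  0.00019966,
       -0.00079897, -0.00041685]), 'joint_efforts': array([ 1.65927561e-02, -6.11816669e+01, -5.33225745e+00, -2.04151475e+01,
       -4.06101707e-02,  7.51482183e-02,  1.63242871e-04]), 'position': array([ 0.43494844, -0.28097004,  0.00601732]), 'ee_rot': array([-2.10853651e+00, -2.32495322e+00, -5.65651516e-04]), 'force': array([ 0.60019139,  0.05054951, -0.15483267]), 'ft_torque': array([-0.00347104, -0.15407979,  0.01264765]), 'width': 0.018921916296505543}
```

View pics/s3.png

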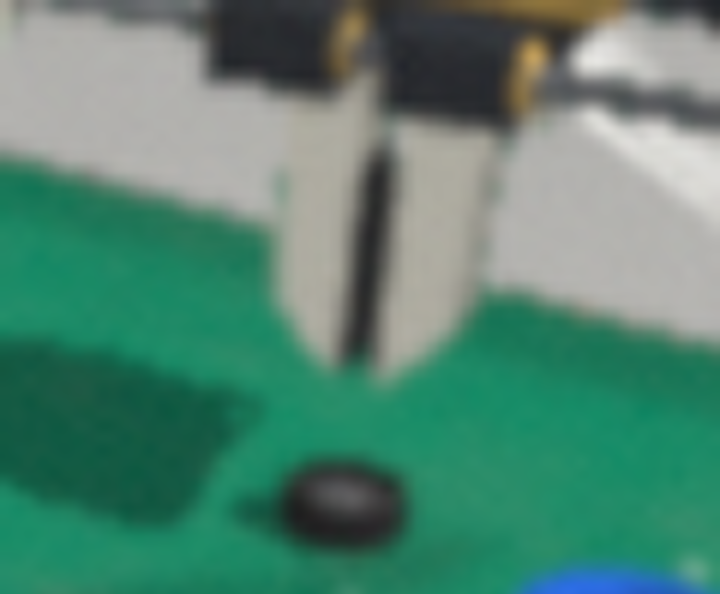

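The fingers closed on nothing. In both side views the real fingertips are about 34 mm above the reported TCP, while xy agrees, so the reported tool length is wrong. I'll reopen and go down carefully, watching force and images.

Call:
{"op": "arm_command", "data": {
  "deltas": [
    {"xyz":[0,0.2,0],"turn":0,"jaw":100},
    {"xyz":[0,0.2,0],"turn":0,"jaw":100},
    {"xyz":[0,0.2,0],"turn":0,"jaw":100},
    {"xyz":[0,0.2,0],"turn":0,"jaw":100},
    {"xyz":[0,0.2,0],"turn":0,"jaw":100}
  ]
}}

```text
clock: 3.1
position: [0.4369, -0.2807, 0.0059]
ee_rot: [-2.108, -2.325, -0.0]
force: [0.4, 0.6, -0.1]
width: 0.331
```

Call:
{"op": "arm_command", "data": {
  "deltas": [
    {"xyz":[0,0.1,0],"turn":0,"jaw":100},
    {"xyz":[0,0.1,0.7],"turn":0,"jaw":100},
    {"xyz":[0,0.1,1.4],"turn":0,"jaw":100},
    {"xyz":[0,0.1,2.1],"turn":0,"jaw":100},
    {"xyz":[0,0.1,2.4],"turn":0,"jaw":100}
  ]
}}

```text
clock: 3.52
position: [0.4371, -0.2802, -0.0195]
ee_rot: [-2.107, -2.324, 0.0]
force: [-0.3, 0.1, 0.1]
width: 0.606
```

```bash
python3 -c "
from h import *
d=get_image('side');cv2.imwrite('pics/s4.png',cv2.resize(d['frame'][125:180,305:365],(720,660),interpolation=2)[:594,:,::-1])
go((.438,-.281,-.03),6)
"
```

```text
pos [ 0.4369 -0.2801 -0.0196] yaw 5.6 | xyz cm [-0.1   0.1   1.04] turn -0.4 F [-0.2 -0.1  0.5] w 0.605 t 3.5667
```

View pics/s4.png

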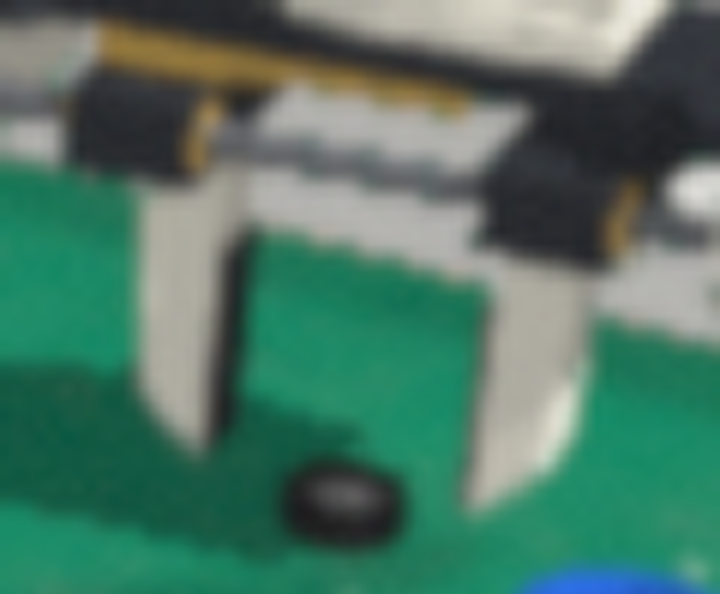

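Call:
{"op": "arm_command", "data": {
  "deltas": [
    {"xyz":[-0.1,0.1,0.4],"turn":0,"jaw":100},
    {"xyz":[-0.1,0.1,0.8],"turn":0,"jaw":100},
    {"xyz":[-0.1,0.1,1.0],"turn":0,"jaw":100},
    {"xyz":[-0.1,0.1,1.0],"turn":0,"jaw":100}
  ]
}}

```text
clock: 3.9
position: [0.4377, -0.2808, -0.0302]
ee_rot: [-2.106, -2.323, 0.0]
force: [-0.6, -0.4, -0.1]
width: 0.607
```

Call:
{"op": "arm_command", "data": {
  "deltas": [
    {"xyz":[0,0,0.2],"turn":0,"jaw":100},
    {"xyz":[0,0,0.2],"turn":0,"jaw":100}
  ]
}}

```text
clock: 4.07
position: [0.4376, -0.2807, -0.0324]
ee_rot: [-2.106, -2.323, 0.001]
force: [-0.9, 1.0, 0.6]
width: 0.611
```

```bash
python3 -c "
from h import *
d=get_image('side');cv2.imwrite('pics/s5.png',cv2.resize(d['frame'][125:180,305:365],(720,660),interpolation=2)[:594,:,::-1])
go((.438,-.281,-.03),6)
"
```

```text
pos [ 0.4376 -0.2808 -0.0322] yaw 5.6 | xyz cm [-0.03  0.04 -0.22] turn -0.4 F [0.3 0.2 0.7] w 0.612 t 4.1167
```

View pics/s5.png

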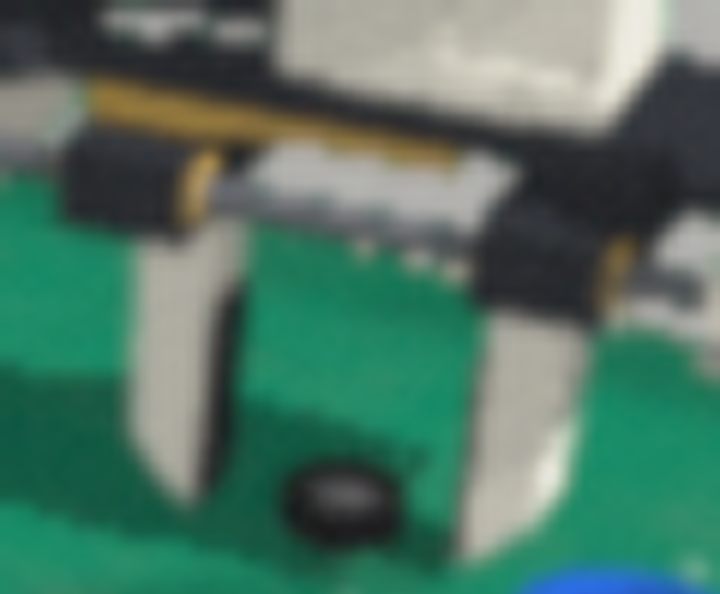

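Call:
{"op": "arm_command", "data": {
  "deltas": [
    {"xyz":[0,0,0],"turn":0,"jaw":255},
    {"xyz":[0,0,0],"turn":0,"jaw":255},
    {"xyz":[0,0,0],"turn":0,"jaw":255},
    {"xyz":[0,0,0],"turn":0,"jaw":255},
    {"xyz":[0,0,0],"turn":0,"jaw":255}
  ]
}}

```text
clock: 4.53
position: [0.4377, -0.2808, -0.0321]
ee_rot: [-2.106, -2.323, 0.0]
force: [-0.7, 0.7, -0.0]
width: 0.294
```

Call:
{"op": "arm_command", "data": {
  "deltas": [
    {"xyz":[0,0,0],"turn":0,"jaw":255},
    {"xyz":[0,0,0],"turn":0,"jaw":255},
    {"xyz":[0,0,0],"turn":0,"jaw":255},
    {"xyz":[0,0,0],"turn":0,"jaw":255}
  ]
}}

```text
clock: 4.87
position: [0.4377, -0.2808, -0.0321]
ee_rot: [-2.106, -2.323, 0.0]
force: [0.6, 0.6, -0.2]
width: 0.276
```

```bash
python3 -c "
from h import *
d=get_image('side');cv2.imwrite('pics/s6.png',cv2.resize(d['frame'][125:180,305:365],(720,660),interpolation=2)[:594,:,::-1])
go((.613,-.2335,.02),6)
"
```

```text
pos [ 0.4377 -0.2808 -0.0322] yaw 5.6 | xyz cm [ 3.02 17.89 -5.28] turn -0.4 F [-0.3  0.1 -0. ] w 0.282 t 4.9167
```

View pics/s6.png

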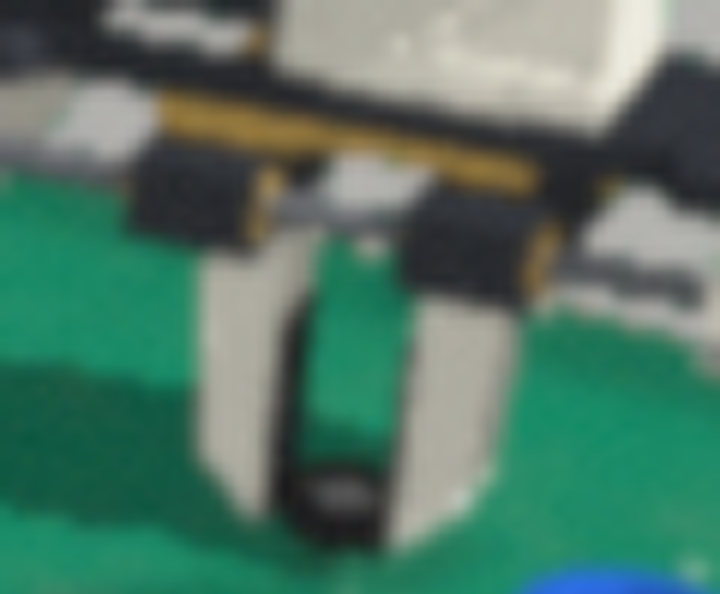

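Gripped (width about 28 mm). Lifting 4 cm, then over seat 1 at the red stop.

Call:
{"op": "arm_command", "data": {
  "deltas": [
    {"xyz":[0,0,-2],"turn":0,"jaw":255},
    {"xyz":[0.2,1.5,-4],"turn":0,"jaw":255},
    {"xyz":[0.8,5,-4],"turn":0,"jaw":255},
    {"xyz":[1.4,8.5,-4],"turn":0,"jaw":255},
    {"xyz":[2,12,-4],"turn":0,"jaw":255}
  ]
}}

```text
clock: 5.33
position: [0.5566, -0.2495, 0.0081]
ee_rot: [-2.108, -2.322, 0.001]
force: [1.1, -0.7, -0.4]
width: 0.276
```

```bash
python3 -c "
from h import *
go((.613,-.2335,.008),6)
"
```

```text
pos [ 0.5566 -0.2495  0.0081] yaw 5.5 | xyz cm [ 1.04  5.77 -0.01] turn -0.5 F [ 1.1 -0.7 -0.4] w 0.276 t 5.3333
```

Call:
{"op": "arm_command", "data": {
  "deltas": [
    {"xyz":[0.5,3,0],"turn":0,"jaw":255},
    {"xyz":[1.0,5.8,0],"turn":0,"jaw":255},
    {"xyz":[1.0,5.8,0.5],"turn":0,"jaw":255},
    {"xyz":[1.0,5.8,1.5],"turn":0,"jaw":255},
    {"xyz":[1.0,5.8,1.5],"turn":0,"jaw":255}
  ]
}}

```text
clock: 5.75
position: [0.6111, -0.2338, -0.0096]
ee_rot: [-2.106, -2.32, 0.004]
force: [-0.5, -0.7, -0.8]
width: 0.275
```

```bash
python3 -c "
from h import *
go((.613,-.2335,-.0155),6)
for n,(a,b,c,e) in dict(side=(125,185,225,305),top=(115,190,290,390)).items():
    d=get_image(n);cv2.imwrite(f'pics/{n}7.png',cv2.resize(d['frame'][a:b,c:e],(800,600),interpolation=2)[:,:,::-1])
"
```

```text
pos [ 0.6111 -0.2338 -0.0096] yaw 5.5 | xyz cm [0.01 0.2  0.59] turn -0.5 F [-0.5 -0.7 -0.8] w 0.275 t 5.75
```

View pics/side7.png

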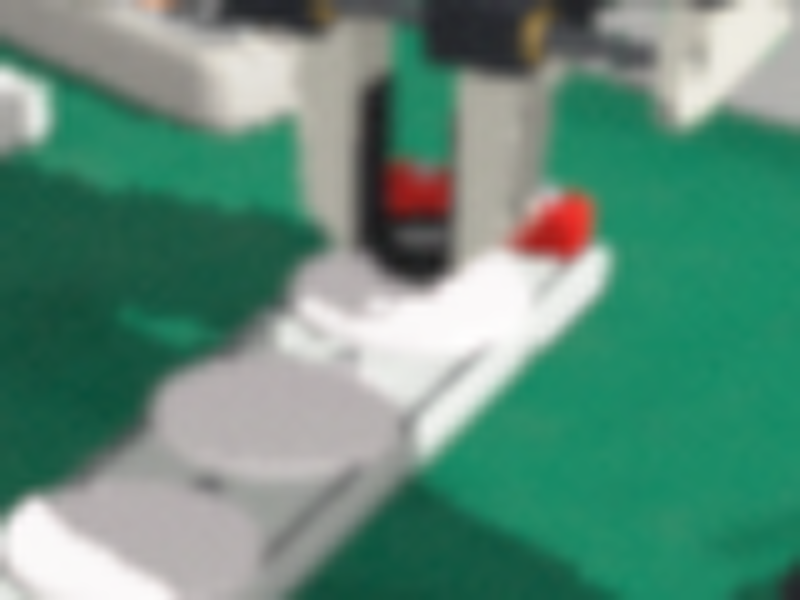

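Side view: the small cell is held just above seat 1, next to the red stop. Lowering the last 6 mm gently.

Call:
{"op": "arm_command", "data": {
  "deltas": [
    {"xyz":[0,0.2,0.2],"turn":0,"jaw":255},
    {"xyz":[0,0.2,0.4],"turn":0,"jaw":255},
    {"xyz":[0,0.2,0.5],"turn":0,"jaw":255},
    {"xyz":[0,0.2,0.55],"turn":0,"jaw":255},
    {"xyz":[0,0.2,0.6],"turn":0,"jaw":255}
  ]
}}

```text
clock: 6.27
position: [0.6131, -0.2346, -0.014]
ee_rot: [-2.109, -2.32, 0.003]
force: [-0.8, 0.3, -0.2]
width: 0.28
```

```bash
python3 -c "
from h import *
go((.613,-.2335,-.0155),6)
d=get_image('side');cv2.imwrite(f'pics/s8.png',cv2.resize(d['frame'][125:185,225:305],(800,600),interpolation=2)[:,:,::-1])
"
```

```text
pos [ 0.6131 -0.2346 -0.014 ] yaw 5.5 | xyz cm [0.11 0.   0.15] turn -0.5 F [-0.8  0.3 -0.2] w 0.28 t 6.2667
```

View pics/s8.png

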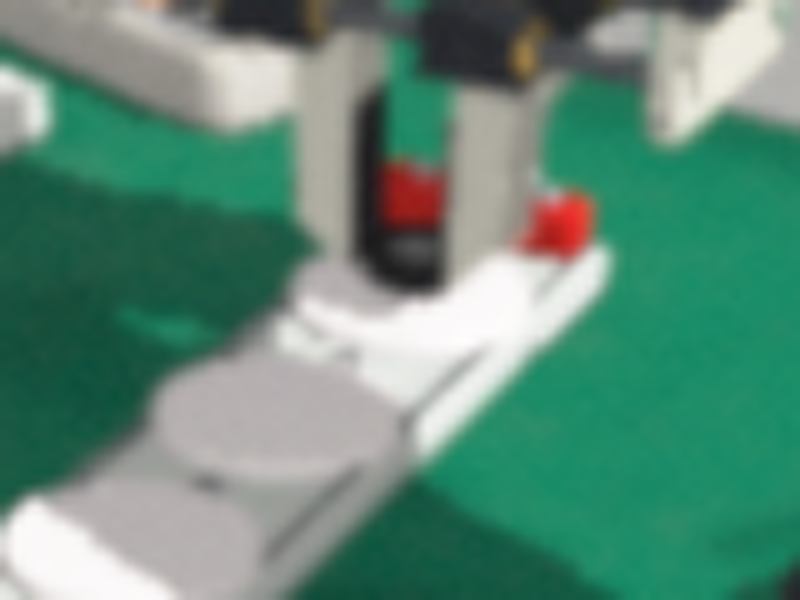

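Call:
{"op": "arm_command", "data": {
  "deltas": [
    {"xyz":[0.1,0,0.1],"turn":0,"jaw":255},
    {"xyz":[0.1,0,0.2],"turn":0,"jaw":255},
    {"xyz":[0.1,0,0.25],"turn":0,"jaw":255},
    {"xyz":[0.1,0,0.25],"turn":0,"jaw":255}
  ]
}}

```text
clock: 6.65
position: [0.6131, -0.2333, -0.0162]
ee_rot: [-2.108, -2.32, 0.003]
force: [-2.4, 0.3, 4.1]
width: 0.279
```

Contact at 4 N. Releasing.

Call:
{"op": "arm_command", "data": {
  "deltas": [
    {"xyz":[0,0,-0.1],"turn":0,"jaw":100},
    {"xyz":[0,0,-0.1],"turn":0,"jaw":100},
    {"xyz":[0,0,-0.1],"turn":0,"jaw":100},
    {"xyz":[0,0,-0.1],"turn":0,"jaw":100},
    {"xyz":[0,0,-0.1],"turn":0,"jaw":100}
  ]
}}

```text
clock: 7.07
position: [0.6131, -0.2333, -0.0153]
ee_rot: [-2.108, -2.32, 0.003]
force: [-0.6, 0.4, 0.8]
width: 0.58
```

Call:
{"op": "arm_command", "data": {
  "deltas": [
    {"xyz":[0,0,-2],"turn":0,"jaw":100},
    {"xyz":[0,0,-5],"turn":0,"jaw":100},
    {"xyz":[0,0,-8],"turn":0,"jaw":100},
    {"xyz":[0,0,-8],"turn":0,"jaw":100}
  ]
}}

```text
clock: 7.4
position: [0.6174, -0.2342, 0.0708]
ee_rot: [2.113, 2.324, 0.003]
force: [1.6, -0.0, 0.6]
width: 0.61
```

```bash
python3 -c "
from h import *
go((.4355,-.156,.04),6)
d=get_image('side');cv2.imwrite(f'pics/s9.png',cv2.resize(d['frame'][125:185,225:305],(800,600),interpolation=2)[:,:,::-1])
"
```

```text
pos [ 0.6174 -0.2342  0.0708] yaw 5.5 | xyz cm [  9.51 -17.37   3.05] turn -0.5 F [ 1.6 -0.   0.6] w 0.61 t 7.4
```

View pics/s9.png

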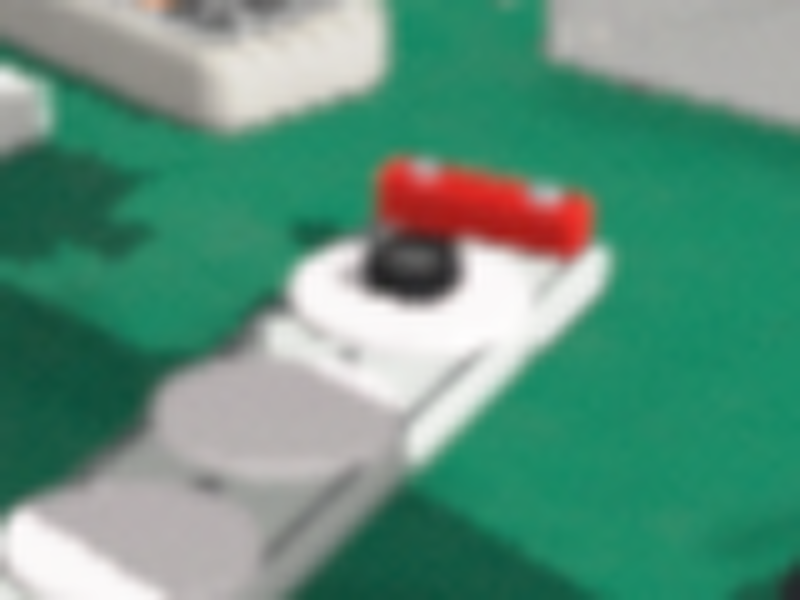

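Cell_28 is flat and central on seat 1. Next is cell_48, with jaws fully open.

Call:
{"op": "arm_command", "data": {
  "deltas": [
    {"xyz":[1.9,-3.5,0],"turn":0,"jaw":30},
    {"xyz":[3.8,-7,0],"turn":0,"jaw":30},
    {"xyz":[5.7,-10.5,1],"turn":0,"jaw":30},
    {"xyz":[7.6,-14,2],"turn":0,"jaw":30},
    {"xyz":[9.5,-17.4,3],"turn":0,"jaw":30}
  ]
}}

```text
clock: 7.87
position: [0.4313, -0.1553, 0.0376]
ee_rot: [-2.112, -2.323, -0.0]
force: [0.6, 0.3, -0.1]
width: 0.875
```

```bash
python3 -c "
from h import *
go((.4355,-.156,-.03),6)
d=get_image('side');cv2.imwrite(f'pics/s10.png',cv2.resize(d['frame'][125:215,265:385],(800,600),interpolation=2)[:,:,::-1])
"
```

```text
pos [ 0.4313 -0.1553  0.0376] yaw 5.4 | xyz cm [-0.12  0.42  6.76] turn -0.6 F [ 0.6  0.3 -0.1] w 0.875 t 7.8667
```

View pics/s10.png

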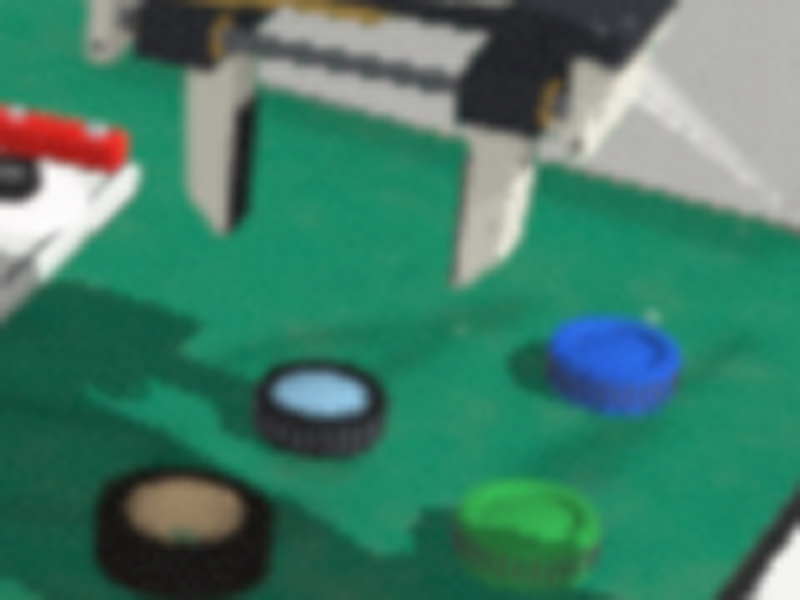

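Call:
{"op": "arm_command", "data": {
  "deltas": [
    {"xyz":[-0.1,0.4,2.5],"turn":0,"jaw":30},
    {"xyz":[-0.1,0.4,5],"turn":0,"jaw":30},
    {"xyz":[-0.1,0.4,6.3],"turn":0,"jaw":30},
    {"xyz":[-0.1,0.4,6.6],"turn":0,"jaw":30},
    {"xyz":[-0.1,0.4,6.6],"turn":0,"jaw":30}
  ]
}}

```text
clock: 8.33
position: [0.4204, -0.1513, -0.033]
ee_rot: [-2.098, -2.315, 0.014]
force: [-0.1, -0.5, -0.1]
width: 0.88
```

Call:
{"op": "arm_command", "data": {
  "deltas": [
    {"xyz":[0,0,0],"turn":0,"jaw":255},
    {"xyz":[0,0,0],"turn":0,"jaw":255},
    {"xyz":[0,0,0],"turn":0,"jaw":255},
    {"xyz":[0,0,0],"turn":0,"jaw":255},
    {"xyz":[0,0,0],"turn":0,"jaw":255}
  ]
}}

```text
clock: 8.75
position: [0.421, -0.1515, -0.0325]
ee_rot: [-2.099, -2.315, 0.013]
force: [0.9, 0.4, 0.5]
width: 0.572
```

Call:
{"op": "arm_command", "data": {
  "deltas": [
    {"xyz":[0,0,0],"turn":0,"jaw":255},
    {"xyz":[0,0,0],"turn":0,"jaw":255},
    {"xyz":[0,0,0],"turn":0,"jaw":255}
  ]
}}

```text
clock: 9.0
position: [0.4209, -0.1516, -0.0324]
ee_rot: [-2.1, -2.315, 0.013]
force: [0.7, -0.4, 1.7]
width: 0.518
```

```bash
python3 -c "
from h import *
go((.5965,-.073,.01),6)
d=get_image('side');cv2.imwrite(f'pics/s11.png',cv2.resize(d['frame'][125:215,265:385],(800,600),interpolation=2)[:,:,::-1])
"
```

```text
pos [ 0.4209 -0.1516 -0.0324] yaw 5.6 | xyz cm [ 6.14 18.16 -4.51] turn -0.4 F [ 0.7 -0.4  1.7] w 0.518 t 9.0
```

View pics/s11.png

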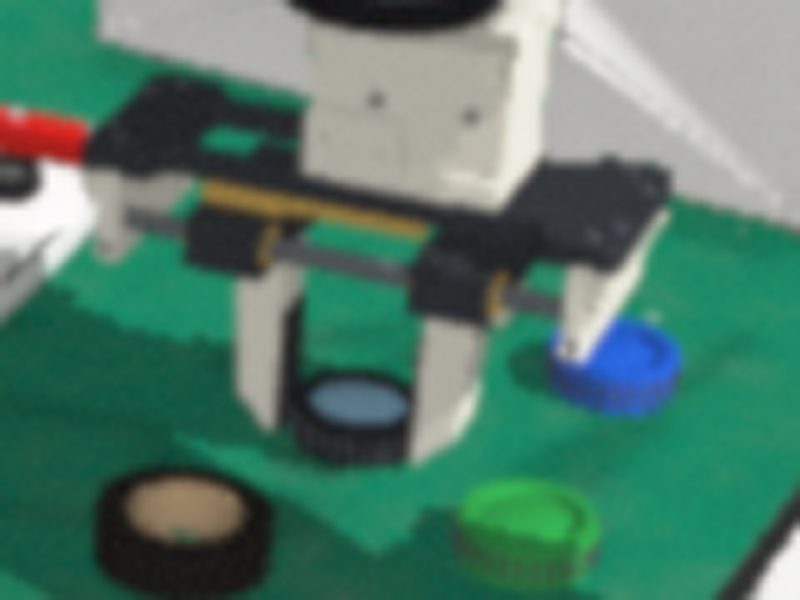

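```bash
python3 -c "
from h import *
print(observe()['joints'].round(3), Ro.from_rotvec(observe()['ee_rot']).as_matrix().round(3))
go((.5965,-.069,.01),6)"
```

```text
[ 0.498  0.529 -0.353  2.174  0.361  0.513 -0.034] [[-0.097  0.995 -0.018]
 [ 0.995  0.097  0.004]
 [ 0.006 -0.017 -1.   ]]
pos [ 0.4209 -0.1516 -0.0324] yaw 5.6 | xyz cm [ 6.54 18.21 -4.51] turn -0.4 F [-0.5 -0.2  1.8] w 0.516 t 9.05
```

Call:
{"op": "arm_command", "data": {
  "deltas": [
    {"xyz":[0,0,-1.5],"turn":0,"jaw":255},
    {"xyz":[0.2,0.5,-3.5],"turn":0,"jaw":255},
    {"xyz":[1.2,3.5,-4.3],"turn":0,"jaw":255},
    {"xyz":[2.4,6.5,-4.3],"turn":0,"jaw":255},
    {"xyz":[3.6,9.5,-4.3],"turn":0,"jaw":255}
  ]
}}

```text
clock: 9.47
position: [0.514, -0.1068, 0.01]
ee_rot: [-2.102, -2.314, 0.013]
force: [0.3, -0.8, -1.3]
width: 0.513
```

```bash
python3 -c "
from h import *
go((.5965,-.069,.008),6)"
```

```text
pos [ 0.514  -0.1068  0.01  ] yaw 5.5 | xyz cm [2.97 8.58 0.08] turn -0.5 F [ 0.3 -0.8 -1.3] w 0.513 t 9.4667
```

Call:
{"op": "arm_command", "data": {
  "deltas": [
    {"xyz":[1,3,0],"turn":0,"jaw":255},
    {"xyz":[2,6,0.1],"turn":0,"jaw":255},
    {"xyz":[3,8.6,0.1],"turn":-0.5,"jaw":255},
    {"xyz":[3,8.6,0.1],"turn":-0.5,"jaw":255},
    {"xyz":[3,8.6,0.1],"turn":-0.5,"jaw":255}
  ]
}}

```text
clock: 9.88
position: [0.5974, -0.0672, 0.0073]
ee_rot: [-2.089, -2.325, 0.012]
force: [-0.5, -1.0, -1.4]
width: 0.515
```

```bash
python3 -c "
from h import *
go((.5965,-.069,-.0155),6)
d=get_image('side');cv2.imwrite(f'pics/s12.png',cv2.resize(d['frame'][135:225,195:315],(800,600),interpolation=2)[:,:,::-1])
go((.5965,-.069,-.0155),6)
"
```

```text
pos [ 0.5974 -0.0672  0.0073] yaw 6.1 | xyz cm [-0.19 -0.07  2.28] turn 0.1 F [-0.5 -1.  -1.4] w 0.515 t 9.8833
pos [ 0.5961 -0.0684  0.0072] yaw 6.0 | xyz cm [-0.08  0.08  2.26] turn 0.0 F [ 0.2  0.2 -0.5] w 0.513 t 9.9333
```

View pics/s12.png

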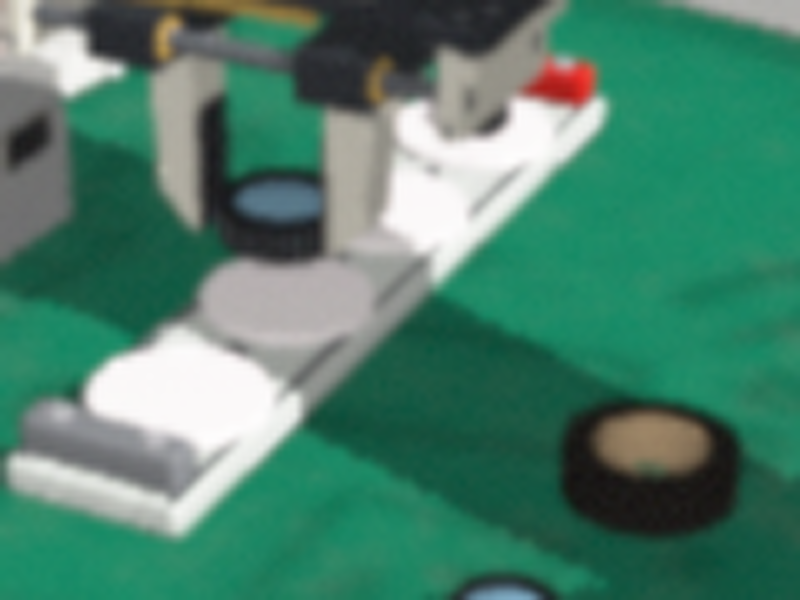

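Cell_48 is held over seat 3, third from red. Lowering.

Call:
{"op": "arm_command", "data": {
  "deltas": [
    {"xyz":[-0.1,0.1,0.8],"turn":0,"jaw":255},
    {"xyz":[-0.1,0.1,1.6],"turn":0,"jaw":255},
    {"xyz":[-0.1,0.1,2.0],"turn":0,"jaw":255},
    {"xyz":[-0.1,0.1,2.1],"turn":0,"jaw":255},
    {"xyz":[-0.1,0.1,2.2],"turn":0,"jaw":255}
  ]
}}

```text
clock: 10.35
position: [0.596, -0.0696, -0.0154]
ee_rot: [-2.091, -2.322, 0.015]
force: [0.6, 0.2, -0.8]
width: 0.516
```

```bash
python3 -c "
from h import *
go((.5965,-.069,-.0165),6)"
```

```text
pos [ 0.596  -0.0696 -0.0154] yaw 6.0 | xyz cm [0.05 0.06 0.11] turn 0.0 F [ 0.6  0.2 -0.8] w 0.516 t 10.35
```

Call:
{"op": "arm_command", "data": {
  "deltas": [
    {"xyz":[0.1,0,0.05],"turn":0,"jaw":255},
    {"xyz":[0.1,0,0.1],"turn":0,"jaw":255},
    {"xyz":[0.1,0,0.15],"turn":0,"jaw":255},
    {"xyz":[0.1,0,0.15],"turn":0,"jaw":255}
  ]
}}

```text
clock: 10.68
position: [0.5959, -0.0685, -0.0163]
ee_rot: [-2.091, -2.323, 0.015]
force: [-1.8, -0.2, 4.3]
width: 0.516
```

Call:
{"op": "arm_command", "data": {
  "deltas": [
    {"xyz":[0,0,-0.1],"turn":0,"jaw":60},
    {"xyz":[0,0,-0.1],"turn":0,"jaw":60},
    {"xyz":[0,0,-0.1],"turn":0,"jaw":60},
    {"xyz":[0,0,-0.1],"turn":0,"jaw":60},
    {"xyz":[0,0,-0.1],"turn":0,"jaw":60}
  ]
}}

```text
clock: 11.1
position: [0.5959, -0.0685, -0.0153]
ee_rot: [-2.091, -2.323, 0.015]
force: [0.1, 0.7, 0.2]
width: 0.757
```

Call:
{"op": "arm_command", "data": {
  "deltas": [
    {"xyz":[0,0,-2],"turn":0,"jaw":60},
    {"xyz":[0,0,-4],"turn":0,"jaw":60},
    {"xyz":[0,0,-6],"turn":0,"jaw":60},
    {"xyz":[0,0,-6],"turn":0,"jaw":60}
  ]
}}

```text
clock: 11.43
position: [0.5997, -0.0685, 0.0484]
ee_rot: [-2.094, -2.326, 0.01]
force: [0.8, 0.3, 0.3]
width: 0.763
```

```bash
python3 -c "
from h import *
print(observe()['joints'].round(3),Ro.from_rotvec(observe()['ee_rot']).as_matrix()[:,2].round(3))
go((.432,.053,.03),6)
d=get_image('side');cv2.imwrite(f'pics/s13.png',cv2.resize(d['frame'][135:225,195:315],(800,600),interpolation=2)[:,:,::-1])
"
```

```text
[ 0.3    0.591 -0.4    1.74   0.28   0.881 -0.116] [-0.013  0.004 -1.   ]
pos [ 0.5997 -0.0685  0.0484] yaw 6.0 | xyz cm [ 13.83 -15.38   2.1 ] turn 0.0 F [0.8 0.3 0.3] w 0.763 t 11.4333
```

View pics/s13.png

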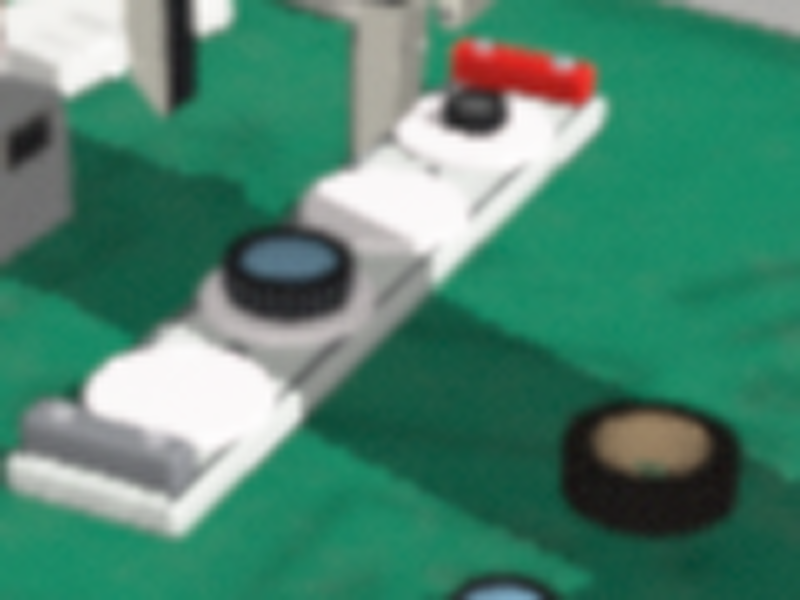

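Cell_48 sits flat on seat 3. Next is cell_38.

Call:
{"op": "arm_command", "data": {
  "deltas": [
    {"xyz":[2.8,-3,0],"turn":0,"jaw":60},
    {"xyz":[5.6,-6,0],"turn":0,"jaw":60},
    {"xyz":[8.4,-9,0],"turn":0,"jaw":60},
    {"xyz":[11.2,-12.2,0.5],"turn":0,"jaw":60},
    {"xyz":[13.8,-15.3,1],"turn":0,"jaw":60}
  ]
}}

```text
clock: 11.9
position: [0.4304, 0.0532, 0.0391]
ee_rot: [-2.093, -2.324, 0.011]
force: [-0.8, 1.3, -0.5]
width: 0.763
```

```bash
python3 -c "
from h import *
go((.432,.053,0),6)
d=get_image('side');cv2.imwrite(f'pics/s14.png',cv2.resize(d['frame'][165:285,195:355],(800,600),interpolation=2)[:,:,::-1])
go((.432,.053,0),6)
"
```

```text
pos [0.4304 0.0532 0.0391] yaw 6.0 | xyz cm [-0.06  0.22  3.91] turn -0.0 F [-0.8  1.3 -0.5] w 0.763 t 11.9
pos [0.4215 0.0569 0.0378] yaw 6.3 | xyz cm [-0.53  1.09  3.75] turn 0.3 F [-10.    3.8  -2. ] w 0.764 t 11.95
```

View pics/s14.png

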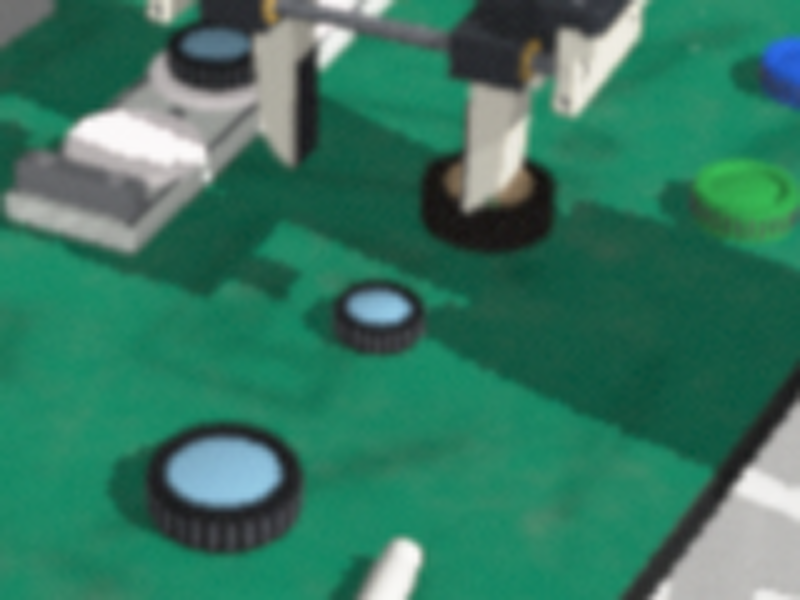

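Call:
{"op": "arm_command", "data": {
  "deltas": [
    {"xyz":[-0.5,1.1,1],"turn":0,"jaw":60},
    {"xyz":[-0.5,1.1,2.5],"turn":0,"jaw":60},
    {"xyz":[-0.5,1.1,3.7],"turn":0,"jaw":60},
    {"xyz":[-0.5,1.1,3.7],"turn":0,"jaw":60},
    {"xyz":[-0.5,1.1,3.7],"turn":0,"jaw":60}
  ]
}}

```text
clock: 12.37
position: [0.4313, 0.0531, -0.0001]
ee_rot: [-2.081, -2.326, 0.022]
force: [-0.3, 0.2, -0.0]
width: 0.764
```

```bash
python3 -c "
from h import *
go((.432,.053,-.03),6)
d=get_image('side');cv2.imwrite(f'pics/s15.png',cv2.resize(d['frame'][165:285,195:355],(800,600),interpolation=2)[:,:,::-1])
go((.432,.053,-.03),6)
"
```

```text
pos [ 4.313e-01  5.310e-02 -1.000e-04] yaw 6.4 | xyz cm [-0.04  0.14  2.99] turn 0.4 F [-0.3  0.2 -0. ] w 0.764 t 12.3667
pos [4.319e-01 5.330e-02 4.000e-04] yaw 6.4 | xyz cm [-0.05  0.08  3.04] turn 0.4 F [ 0.2  0.1 -1. ] w 0.764 t 12.4167
```

View pics/s15.png

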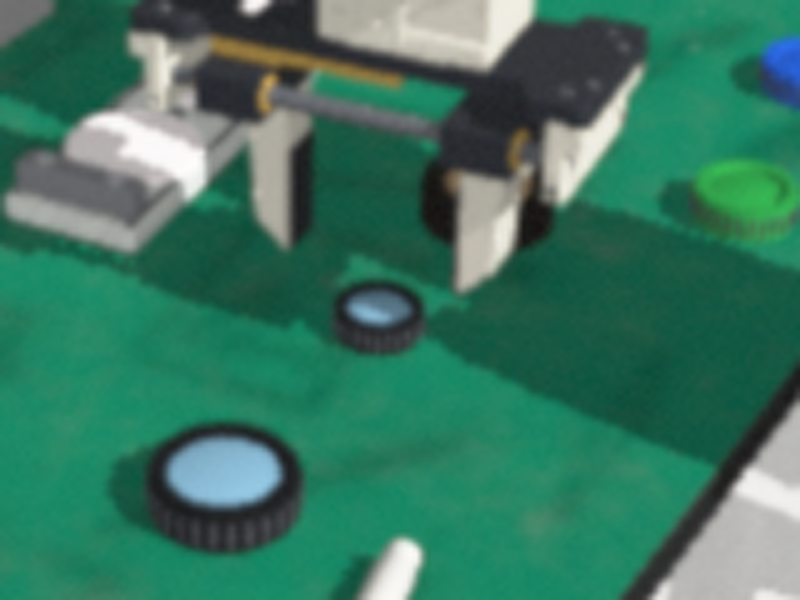

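Call:
{"op": "arm_command", "data": {
  "deltas": [
    {"xyz":[0,0.1,1],"turn":0,"jaw":60},
    {"xyz":[0,0.1,2],"turn":0,"jaw":60},
    {"xyz":[0,0.1,2.8],"turn":0,"jaw":60},
    {"xyz":[0,0.1,3],"turn":0,"jaw":60},
    {"xyz":[0,0.1,3.1],"turn":0,"jaw":60}
  ]
}}

```text
clock: 12.83
position: [0.4315, 0.0534, -0.0314]
ee_rot: [-2.081, -2.326, 0.022]
force: [0.8, 0.4, 0.3]
width: 0.764
```

Call:
{"op": "arm_command", "data": {
  "deltas": [
    {"xyz":[0,0,0],"turn":0,"jaw":255},
    {"xyz":[0,0,0],"turn":0,"jaw":255},
    {"xyz":[0,0,0],"turn":0,"jaw":255},
    {"xyz":[0,0,0],"turn":0,"jaw":255},
    {"xyz":[0,0,0],"turn":0,"jaw":255}
  ]
}}

```text
clock: 13.25
position: [0.4317, 0.0534, -0.0312]
ee_rot: [-2.081, -2.326, 0.022]
force: [0.2, 0.0, -0.4]
width: 0.448
```

Call:
{"op": "arm_command", "data": {
  "deltas": [
    {"xyz":[0,0,0],"turn":0,"jaw":255},
    {"xyz":[0,0,0],"turn":0,"jaw":255},
    {"xyz":[0,0,0],"turn":0,"jaw":255}
  ]
}}

```text
clock: 13.5
position: [0.4317, 0.0534, -0.0311]
ee_rot: [-2.081, -2.326, 0.022]
force: [-0.1, 0.2, -0.6]
width: 0.406
```

```bash
python3 -c "
from h import *
go((.6045,-.1535,.01),6)
d=get_image('side');cv2.imwrite(f'pics/s16.png',cv2.resize(d['frame'][165:285,195:355],(800,600),interpolation=2)[:,:,::-1])
"
```

```text
pos [ 0.4317  0.0534 -0.0311] yaw 6.4 | xyz cm [-22.45  14.78  -4.6 ] turn 0.4 F [-0.1  0.2 -0.6] w 0.406 t 13.5
```

View pics/s16.png

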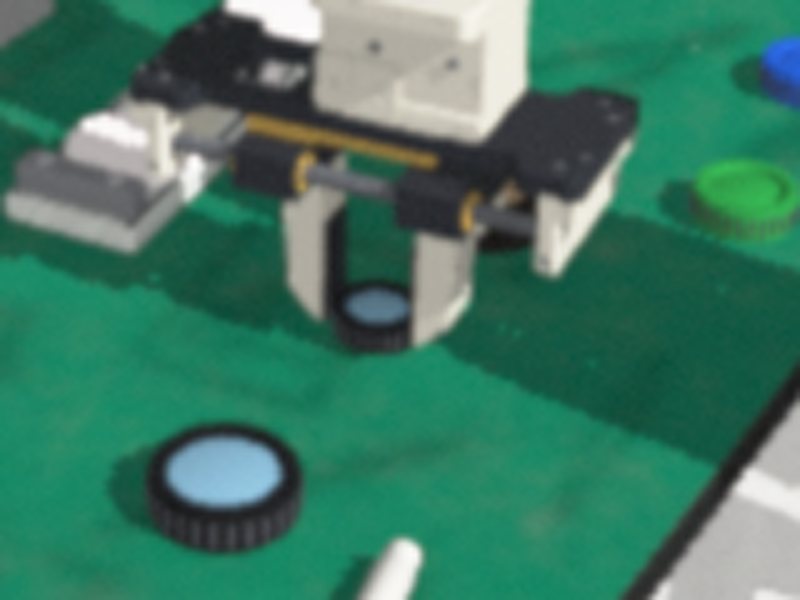

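Gripped (37 mm). Lifting 5 cm, moving in -y first, then in +x to seat 2 so as not to pass over the placed cells.

Call:
{"op": "arm_command", "data": {
  "deltas": [
    {"xyz":[0,0,-2],"turn":0,"jaw":255},
    {"xyz":[-0.5,0,-4.5],"turn":0,"jaw":255},
    {"xyz":[-4,0.4,-5],"turn":0,"jaw":255},
    {"xyz":[-8,0.8,-5],"turn":0,"jaw":255},
    {"xyz":[-12,1.5,-5],"turn":0,"jaw":255}
  ]
}}

```text
clock: 13.97
position: [0.4614, -0.0654, 0.0186]
ee_rot: [-2.079, -2.329, 0.021]
force: [1.4, 0.6, -0.5]
width: 0.407
```

```bash
python3 -c "
from h import *
go((.50,-.1535,.015),6)"
```

```text
pos [ 0.4614 -0.0654  0.0186] yaw 6.5 | xyz cm [-9.19  2.84  0.25] turn 0.5 F [ 1.4  0.6 -0.5] w 0.407 t 13.9667
```

Call:
{"op": "arm_command", "data": {
  "deltas": [
    {"xyz":[-3.2,0.5,0],"turn":0,"jaw":255},
    {"xyz":[-6.4,1.5,0.1],"turn":0.5,"jaw":255},
    {"xyz":[-9.2,2.8,0.2],"turn":0.5,"jaw":255},
    {"xyz":[-9.2,2.8,0.2],"turn":0.5,"jaw":255},
    {"xyz":[-9.2,2.8,0.2],"turn":0.5,"jaw":255}
  ]
}}

```text
clock: 14.38
position: [0.4999, -0.1554, 0.0151]
ee_rot: [-2.093, -2.316, 0.021]
force: [-1.1, 0.8, -1.1]
width: 0.405
```

```bash
python3 -c "
from h import *
go((.6045,-.1535,.01),6)"
```

```text
pos [ 0.4999 -0.1554  0.0151] yaw 5.8 | xyz cm [-0.87 10.44  0.27] turn -0.2 F [-1.1  0.8 -1.1] w 0.405 t 14.3833
```

Call:
{"op": "arm_command", "data": {
  "deltas": [
    {"xyz":[-0.3,3.5,0],"turn":0,"jaw":255},
    {"xyz":[-0.6,7,0.2],"turn":0,"jaw":255},
    {"xyz":[-0.9,10.4,0.3],"turn":0,"jaw":255},
    {"xyz":[-0.9,10.4,0.3],"turn":0,"jaw":255},
    {"xyz":[-0.9,10.4,0.3],"turn":0,"jaw":255}
  ]
}}

```text
clock: 14.8
position: [0.6051, -0.1513, 0.0092]
ee_rot: [-2.09, -2.319, 0.019]
force: [-0.4, 0.8, -0.5]
width: 0.406
```

```bash
python3 -c "
from h import *
d=get_image('side');cv2.imwrite(f'pics/s17.png',cv2.resize(d['frame'][135:225,195:315],(800,600),interpolation=2)[:,:,::-1])
go((.6045,-.1535,-.0145),6)
"
```

```text
pos [ 0.6035 -0.1518  0.0091] yaw 5.9 | xyz cm [-0.19  0.14  2.36] turn -0.1 F [-1.   0.3 -1.1] w 0.401 t 14.85
```

View pics/s17.png

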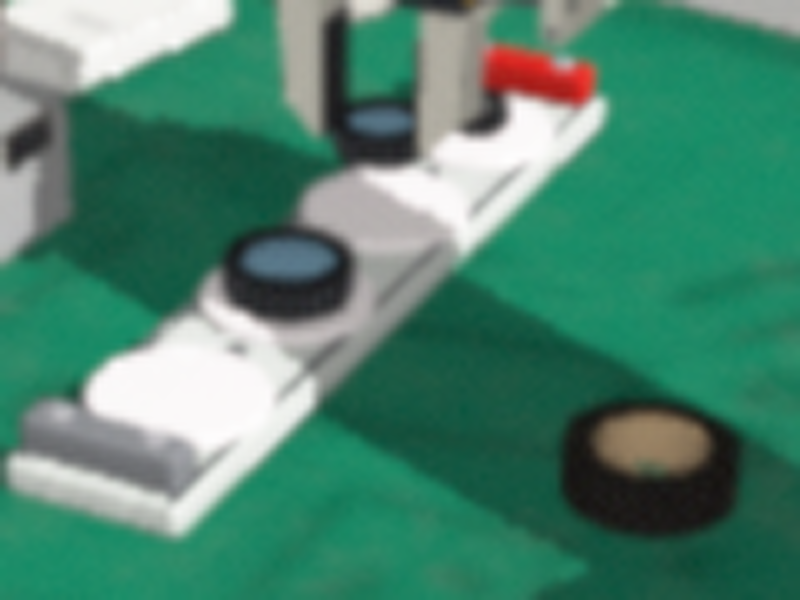

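Cell_38 is above seat 2; lowering.

Call:
{"op": "arm_command", "data": {
  "deltas": [
    {"xyz":[-0.2,0.1,0.8],"turn":0,"jaw":255},
    {"xyz":[-0.2,0.1,1.6],"turn":0,"jaw":255},
    {"xyz":[-0.2,0.1,2.0],"turn":0,"jaw":255},
    {"xyz":[-0.2,0.1,2.1],"turn":0,"jaw":255},
    {"xyz":[-0.2,0.1,2.2],"turn":0,"jaw":255}
  ]
}}

```text
clock: 15.27
position: [0.6033, -0.1537, -0.0134]
ee_rot: [-2.089, -2.317, 0.022]
force: [-0.4, -0.5, -0.8]
width: 0.406
```

```bash
python3 -c "
from h import *
go((.6045,-.1535,-.0155),6)"
```

```text
pos [ 0.6033 -0.1537 -0.0134] yaw 5.9 | xyz cm [0.01 0.12 0.21] turn -0.1 F [-0.4 -0.5 -0.8] w 0.406 t 15.2667
```

Call:
{"op": "arm_command", "data": {
  "deltas": [
    {"xyz":[0,0.1,0.1],"turn":0,"jaw":255},
    {"xyz":[0,0.1,0.15],"turn":0,"jaw":255},
    {"xyz":[0,0.1,0.2],"turn":0,"jaw":255},
    {"xyz":[0,0.1,0.25],"turn":0,"jaw":255},
    {"xyz":[0,0.1,0.25],"turn":0,"jaw":255}
  ]
}}

```text
clock: 15.68
position: [0.6044, -0.1536, -0.0151]
ee_rot: [-2.09, -2.317, 0.022]
force: [-2.5, 0.3, 6.8]
width: 0.404
```

Call:
{"op": "arm_command", "data": {
  "deltas": [
    {"xyz":[0,0,-0.1],"turn":0,"jaw":80},
    {"xyz":[0,0,-0.1],"turn":0,"jaw":80},
    {"xyz":[0,0,-0.1],"turn":0,"jaw":80},
    {"xyz":[0,0,-0.1],"turn":0,"jaw":80},
    {"xyz":[0,0,-0.1],"turn":0,"jaw":80}
  ]
}}

```text
clock: 16.1
position: [0.6044, -0.1537, -0.0141]
ee_rot: [-2.09, -2.317, 0.022]
force: [-0.0, -0.4, -0.0]
width: 0.676
```

Call:
{"op": "arm_command", "data": {
  "deltas": [
    {"xyz":[0,0,-2],"turn":0,"jaw":80},
    {"xyz":[0,0,-4],"turn":0,"jaw":80},
    {"xyz":[0,0,-7],"turn":0,"jaw":0},
    {"xyz":[0,0,-7],"turn":0,"jaw":0},
    {"xyz":[0,0,-7],"turn":0,"jaw":0}
  ]
}}

```text
clock: 16.52
position: [0.6077, -0.1541, 0.0576]
ee_rot: [-2.092, -2.319, 0.019]
force: [-0.0, -0.2, -0.7]
width: 0.857
```

```bash
python3 -c "
from h import *
d=get_image('side');cv2.imwrite(f'pics/s18.png',cv2.resize(d['frame'][135:225,195:315],(800,600),interpolation=2)[:,:,::-1])
go((.4225,.182,.05),6)
"
```

```text
pos [ 0.6065 -0.1541  0.0562] yaw 5.9 | xyz cm [ 35.31 -14.83   1.18] turn -0.1 F [-0.3 -0.6 -1.5] w 0.895 t 16.5667
```

View pics/s18.png

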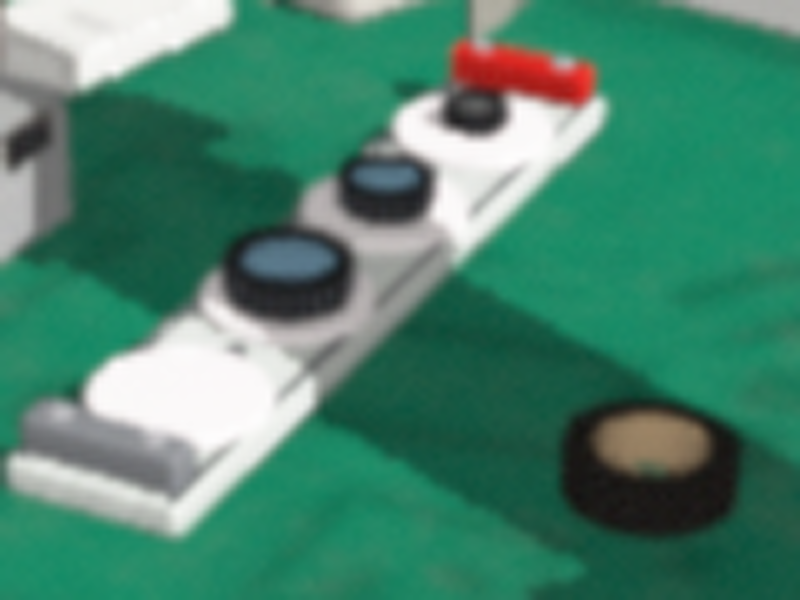

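Three cells are placed flat. Now cell_58, in two legs.

Call:
{"op": "arm_command", "data": {
  "deltas": [
    {"xyz":[3.7,-1.5,0],"turn":0,"jaw":0},
    {"xyz":[7.4,-3,0],"turn":0,"jaw":0},
    {"xyz":[11.1,-4.6,0],"turn":0,"jaw":0},
    {"xyz":[14.8,-6.2,0],"turn":0,"jaw":0},
    {"xyz":[18.5,-8,0],"turn":0,"jaw":0}
  ]
}}

```text
clock: 16.98
position: [0.5061, 0.0229, 0.0581]
ee_rot: [-2.09, -2.316, 0.023]
force: [-0.2, 0.5, 1.2]
width: 1.003
```

```bash
python3 -c "
from h import *
go((.4225,.182,.04),6)
"
```

```text
pos [0.5061 0.0229 0.0581] yaw 5.9 | xyz cm [16.67 -6.64  2.08] turn -0.1 F [-0.2  0.5  1.2] w 1.003 t 16.9833
```

Call:
{"op": "arm_command", "data": {
  "deltas": [
    {"xyz":[3.8,-1.5,0],"turn":0,"jaw":0},
    {"xyz":[7.6,-3,0],"turn":0,"jaw":0},
    {"xyz":[11.4,-4.5,0],"turn":0,"jaw":0},
    {"xyz":[14.5,-5.8,1],"turn":0,"jaw":0},
    {"xyz":[16.7,-6.6,2],"turn":0,"jaw":0}
  ]
}}

```text
clock: 17.4
position: [0.4204, 0.1852, 0.0403]
ee_rot: [-2.086, -2.318, 0.023]
force: [0.0, 0.2, -0.5]
width: 0.999
```

Call:
{"op": "arm_command", "data": {
  "deltas": [
    {"xyz":[0,0,0],"turn":0,"jaw":0},
    {"xyz":[0,0,0],"turn":0,"jaw":0},
    {"xyz":[0,0,0],"turn":0,"jaw":0}
  ]
}}

```text
clock: 17.65
position: [0.4201, 0.1843, 0.0397]
ee_rot: [-2.086, -2.318, 0.026]
force: [-0.3, -0.3, 0.8]
width: 1.0
```

```bash
python3 -c "
from h import *
print(observe()['joints'].round(2),Ro.from_rotvec(observe()['ee_rot']).as_matrix()[:,2].round(3))
d=get_image('side');cv2.imwrite(f'pics/s19.png',cv2.resize(d['frame'][165:300,135:315],(800,600),interpolation=2)[:,:,::-1])
go((.4225,.182,0),6)
"
```

```text
[-0.14  0.43 -0.48  2.08  0.27  0.71 -0.69] [-0.028  0.003 -1.   ]
pos [0.4207 0.1839 0.0399] yaw 6.0 | xyz cm [-0.23  0.27  3.98] turn -0.0 F [ 0.3  0.1 -0.4] w 1.0 t 17.7
```

View pics/s19.png

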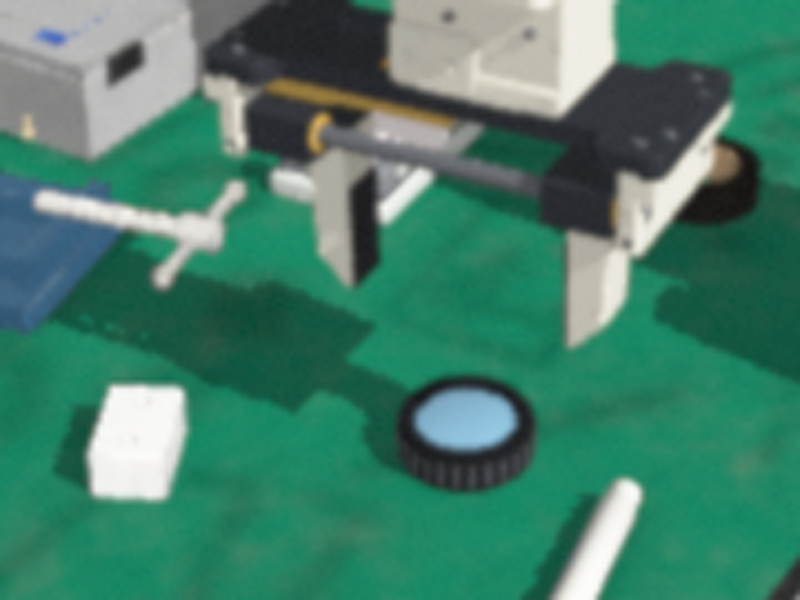

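Call:
{"op": "arm_command", "data": {
  "deltas": [
    {"xyz":[-0.2,0.5,1.3],"turn":0,"jaw":50},
    {"xyz":[-0.2,0.5,2.6],"turn":0,"jaw":50},
    {"xyz":[-0.2,0.5,3.6],"turn":0,"jaw":50},
    {"xyz":[-0.2,0.5,3.7],"turn":0,"jaw":50},
    {"xyz":[-0.2,0.5,3.7],"turn":0,"jaw":50}
  ]
}}

```text
clock: 18.12
position: [0.4247, 0.1816, 0.0023]
ee_rot: [-2.089, -2.315, 0.027]
force: [0.2, 0.5, 1.3]
width: 0.808
```

```bash
python3 -c "
from h import *
d=get_image('side');cv2.imwrite(f'pics/s20.png',cv2.resize(d['frame'][180:285,190:330],(800,600),interpolation=2)[:,:,::-1])
go((.424,.182,-.029),6)
d=get_image('top');print([ray(d,u,v,.008).round(3)[:2].tolist() for u,v in((175,263),(172,259))])
"
```

```text
pos [0.425  0.1821 0.0029] yaw 5.9 | xyz cm [-0.01 -0.01  3.19] turn -0.1 F [-0.2 -0.5  0.1] w 0.803 t 18.1667
[[0.347, 0.177], [0.356, 0.184]]
```

View pics/s20.png

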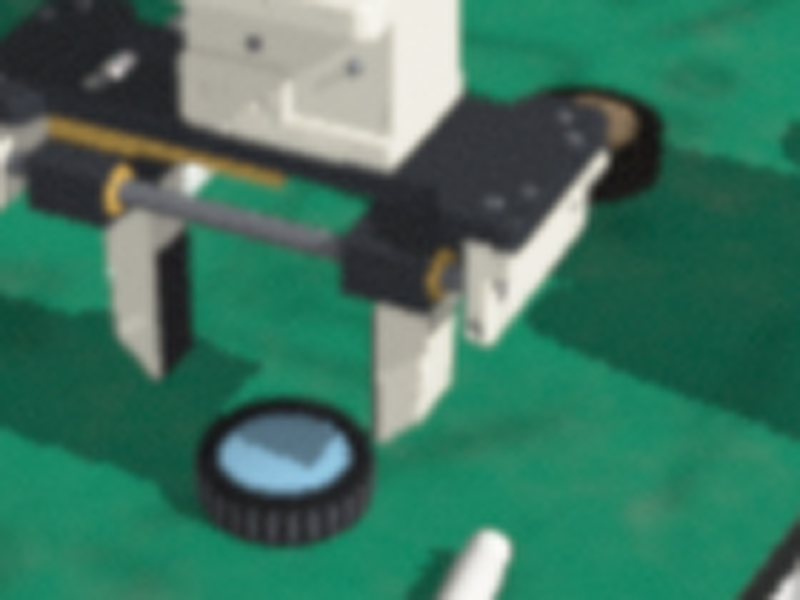

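```bash
python3 -c "
from h import *
d=get_image('side');T=d['cam_to_world'];K=d['camera_matrix'];im=cv2.resize(d['frame'][180:285,190:330],(1120,840),interpolation=2)[:,:,::-1].copy()
def pj(p):
    c=T[:3,:3].T@(np.array(p)-T[:3,3]);return np.array([K[0,2]+K[0,0]*c[0]/-c[2]-190+.5,K[1,2]-K[1,1]*c[1]/-c[2]-180+.5])*8
s=observe();R=Ro.from_rotvec(s['ee_rot']).as_matrix()
for a in np.linspace(0,6.28,60):
  for z in(0.001,.018):
    q=pj([.4225+.029*np.cos(a),.182+.029*np.sin(a),z]);cv2.circle(im,tuple(int(i) for i in q),2,(0,0,255),-1)
w=s['width']*.092/2
for sx in(-1,1):
  for sy in(-1,1):
    p=s['position']+R@np.array([sy*.0095,sx*w,-.034]);cv2.circle(im,tuple(int(i) for i in pj(p)),4,(0,255,255),-1)
cv2.imwrite('pics/s21.png',im[250:800,0:700])
"
```

```text
(no output)
```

View pics/s21.png

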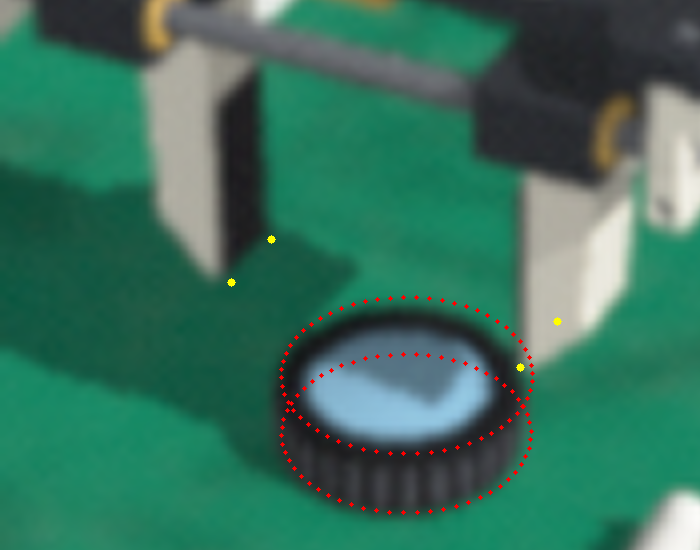

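The overlay matches the fingertips and the cell to about 1–2 mm, so the jaws are centred on it. Descending.

Call:
{"op": "arm_command", "data": {
  "deltas": [
    {"xyz":[0,0,1],"turn":0,"jaw":50},
    {"xyz":[0,0,2],"turn":0,"jaw":50},
    {"xyz":[0,0,2.9],"turn":0,"jaw":50},
    {"xyz":[0,0,3.1],"turn":0,"jaw":50},
    {"xyz":[0,0,3.2],"turn":0,"jaw":50}
  ]
}}

```text
clock: 18.68
position: [0.4236, 0.1824, -0.0297]
ee_rot: [-2.087, -2.317, 0.027]
force: [-0.7, -1.2, -0.2]
width: 0.8
```

Call:
{"op": "arm_command", "data": {
  "deltas": [
    {"xyz":[0,0,0],"turn":0,"jaw":255},
    {"xyz":[0,0,0],"turn":0,"jaw":255},
    {"xyz":[0,0,0],"turn":0,"jaw":255},
    {"xyz":[0,0,0],"turn":0,"jaw":255},
    {"xyz":[0,0,0],"turn":0,"jaw":255}
  ]
}}

```text
clock: 19.1
position: [0.4237, 0.1824, -0.0295]
ee_rot: [-2.087, -2.317, 0.026]
force: [0.3, 0.2, -1.3]
width: 0.626
```

Call:
{"op": "arm_command", "data": {
  "deltas": [
    {"xyz":[0,0,0],"turn":0,"jaw":255},
    {"xyz":[0,0,0],"turn":0,"jaw":255},
    {"xyz":[0,0,0],"turn":0,"jaw":255}
  ]
}}

```text
clock: 19.35
position: [0.4237, 0.1824, -0.0295]
ee_rot: [-2.087, -2.317, 0.026]
force: [-0.1, 0.6, -1.2]
width: 0.625
```

```bash
python3 -c "
from h import *
d=get_image('side');cv2.imwrite(f'pics/s22.png',cv2.resize(d['frame'][180:285,190:330],(800,600),interpolation=2)[:,:,::-1])
go((.46,.01,.015),6)
"
```

```text
pos [ 0.4237  0.1824 -0.0295] yaw 6.0 | xyz cm [-17.5    1.69  -4.6 ] turn -0.0 F [ 0.2  0.6 -1.1] w 0.627 t 19.4
```

View pics/s22.png

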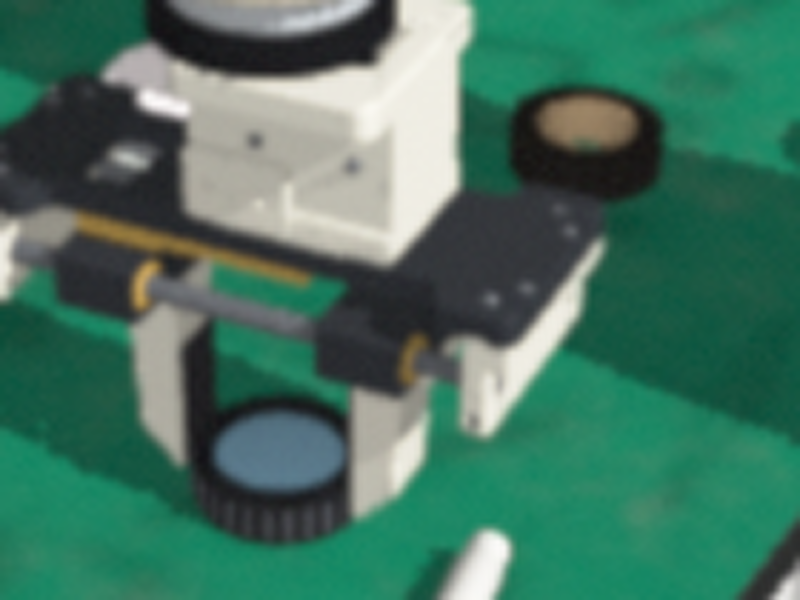

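Gripped (58 mm). Moving to seat 4.

Call:
{"op": "arm_command", "data": {
  "deltas": [
    {"xyz":[0,0,-1.5],"turn":0,"jaw":255},
    {"xyz":[-0.5,0.2,-3.5],"turn":0,"jaw":255},
    {"xyz":[-3.5,1.5,-4.5],"turn":0,"jaw":255},
    {"xyz":[-6.5,3,-4.5],"turn":0,"jaw":255},
    {"xyz":[-9.5,4.5,-4.5],"turn":0,"jaw":255}
  ],
  "force": 30
}}

```text
clock: 19.82
position: [0.4807, 0.0918, 0.0146]
ee_rot: [-2.086, -2.319, 0.024]
force: [0.1, -0.4, -0.9]
width: 0.62
```

```bash
python3 -c "
from h import *
go((.5885,.0055,.014),6)
"
```

```text
pos [0.4807 0.0918 0.0146] yaw 6.1 | xyz cm [-9.72  9.81 -0.25] turn 0.1 F [ 0.1 -0.4 -0.9] w 0.62 t 19.8167
```

Call:
{"op": "arm_command", "data": {
  "deltas": [
    {"xyz":[-2.5,2.5,-0.1],"turn":0,"jaw":255},
    {"xyz":[-5,5,-0.1],"turn":0,"jaw":255},
    {"xyz":[-7.5,7.5,-0.2],"turn":0,"jaw":255},
    {"xyz":[-9.7,9.8,-0.2],"turn":0,"jaw":255},
    {"xyz":[-9.7,9.8,-0.2],"turn":0,"jaw":255}
  ]
}}

```text
clock: 20.23
position: [0.5934, -0.0009, 0.0132]
ee_rot: [-2.098, -2.315, 0.023]
force: [0.6, -0.5, -1.3]
width: 0.623
```

```bash
python3 -c "
from h import *
d=get_image('side');cv2.imwrite(f'pics/s23.png',cv2.resize(d['frame'][135:225,195:315],(800,600),interpolation=2)[:,:,::-1])
get_image('side');go((.5885,.0055,-.0115),6)
"
```

```text
pos [0.5888 0.0044 0.013 ] yaw 5.9 | xyz cm [0.09 0.04 2.45] turn -0.1 F [-1.2  1.1 -1. ] w 0.622 t 20.3333
```

View pics/s23.png

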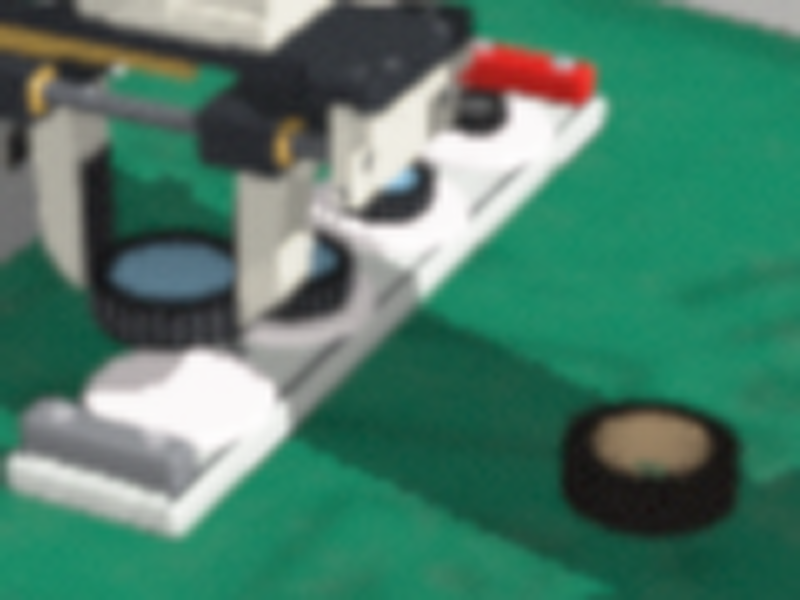

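Call:
{"op": "arm_command", "data": {
  "deltas": [
    {"xyz":[0.1,0,0.8],"turn":0,"jaw":255},
    {"xyz":[0.1,0,1.6],"turn":0,"jaw":255},
    {"xyz":[0.1,0,2.2],"turn":0,"jaw":255},
    {"xyz":[0.1,0,2.4],"turn":0,"jaw":255},
    {"xyz":[0.1,0,2.45],"turn":0,"jaw":255}
  ]
}}

```text
clock: 20.75
position: [0.5869, 0.006, -0.0125]
ee_rot: [-2.087, -2.317, 0.026]
force: [-0.3, -0.3, -1.3]
width: 0.621
```

```bash
python3 -c "
from h import *
go((.5885,.0055,-.014),6)
"
```

```text
pos [ 0.5869  0.006  -0.0125] yaw 6.0 | xyz cm [-0.07  0.15  0.15] turn -0.0 F [-0.3 -0.3 -1.3] w 0.621 t 20.75
```

Call:
{"op": "arm_command", "data": {
  "deltas": [
    {"xyz":[0,0.1,0.1],"turn":0,"jaw":255},
    {"xyz":[0,0.1,0.15],"turn":0,"jaw":255},
    {"xyz":[0,0.1,0.2],"turn":0,"jaw":255},
    {"xyz":[0,0.1,0.2],"turn":0,"jaw":255}
  ]
}}

```text
clock: 21.08
position: [0.5878, 0.0064, -0.0136]
ee_rot: [-2.087, -2.317, 0.026]
force: [-3.7, -0.4, 7.5]
width: 0.624
```

Contact made. Releasing and lifting.

Call:
{"op": "arm_command", "data": {
  "deltas": [
    {"xyz":[0,0,-0.1],"turn":0,"jaw":30},
    {"xyz":[0,0,-0.1],"turn":0,"jaw":30},
    {"xyz":[0,0,-0.1],"turn":0,"jaw":30},
    {"xyz":[0,0,-0.1],"turn":0,"jaw":30},
    {"xyz":[0,0,-0.1],"turn":0,"jaw":30}
  ]
}}

```text
clock: 21.5
position: [0.5879, 0.0064, -0.0126]
ee_rot: [-2.087, -2.317, 0.026]
force: [0.0, 0.1, 0.7]
width: 0.873
```

Call:
{"op": "arm_command", "data": {
  "deltas": [
    {"xyz":[0,0,-2],"turn":0,"jaw":30},
    {"xyz":[0,0,-5],"turn":0,"jaw":30},
    {"xyz":[0,-1.5,-8],"turn":0,"jaw":30},
    {"xyz":[0,-5,-11],"turn":0,"jaw":30},
    {"xyz":[0,-9,-13],"turn":0,"jaw":30}
  ]
}}

```text
clock: 21.92
position: [0.5098, -0.0021, 0.1182]
ee_rot: [-2.088, -2.319, 0.022]
force: [0.5, -0.1, -0.0]
width: 0.879
```

Call:
{"op": "arm_command", "data": {
  "deltas": [
    {"xyz":[3,-3,0],"turn":0,"jaw":30},
    {"xyz":[6,-6,0],"turn":0,"jaw":30},
    {"xyz":[9,-9,0],"turn":0,"jaw":30},
    {"xyz":[12,-10,0],"turn":0,"jaw":30},
    {"xyz":[12,-10,0],"turn":0,"jaw":30}
  ]
}}

```text
clock: 22.33
position: [0.3947, 0.1117, 0.1222]
ee_rot: [-2.08, -2.326, 0.02]
force: [0.7, 0.3, 0.5]
width: 0.885
```

```bash
python3 -c "
from h import *
print(observe()['position'],observe()['force'].round(1))
d=get_image('top');cv2.imwrite('pics/t24.png',cv2.resize(d['frame'][125:185,210:380],(800,282),interpolation=2)[:,:,::-1])
P=cloud(d);ok=d['depth']>0
S=[(.613,-.2335),(.6045,-.1535),(.5965,-.073),(.5885,.0055)]
for s,D,h in zip(S,(28,38,48,58),(.011,.014,.016,.018)):
    m=(P[...,2]>.0205+(h-.011)*.5)&(np.hypot(P[...,0]-s[0],P[...,1]-s[1])<.037)&ok;q=P[m]
    (x,y),r=cv2.minEnclosingCircle(q[:,:2].astype(np.float32))
    print(D,'mean',q.mean(0).round(4),'circ',round(x,4),round(y,4),'dia',round(2*r,4),'seat',s,'err mm',((q.mean(0)[:2]-s)*1000).round(1))
b=(P[...,2]>.01)&(P[...,2]<.03)&(np.hypot(P[...,0]-.53,P[...,1]-.26)<.05);print('block',P[b].mean(0))
d=get_image('side');cv2.imwrite('pics/s24.png',cv2.resize(d['frame'][135:225,195:315],(800,600),interpolation=2)[:,:,::-1])
"
```

```text
[0.39465443 0.11171395 0.12217348] [0.7 0.3 0.5]
28 mean [ 0.6128 -0.235   0.0247] circ 0.613 -0.2311 dia 0.061 seat (0.613, -0.2335) err mm [-0.2 -1.5]
38 mean [ 0.6048 -0.1535  0.0292] circ 0.6037 -0.152 dia 0.0421 seat (0.6045, -0.1535) err mm [0.3 0. ]
48 mean [ 0.5968 -0.0741  0.0311] circ 0.5972 -0.0736 dia 0.0489 seat (0.5965, -0.073) err mm [ 0.3 -1.1]
58 mean [0.5883 0.0069 0.0331] circ 0.5889 0.007 dia 0.0593 seat (0.5885, 0.0055) err mm [-0.2  1.4]
block [0.53080956 0.26264567 0.02159347]
```

View pics/t24.png

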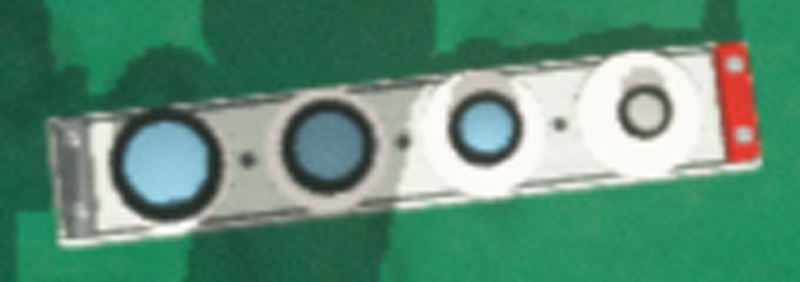

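View pics/s24.png

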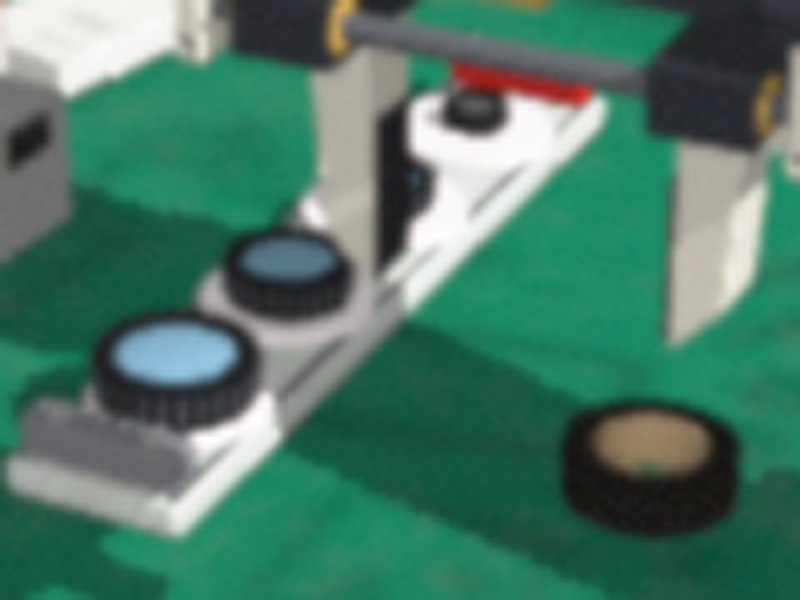

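Top view: all four cells are centred on their seats, smallest at red (645,111) to largest at grey (167,163). The errors are 1–2 mm. I'll let the arm settle and hand in.

Call:
{"op": "arm_command", "data": {
  "deltas": [
    {"xyz":[0,0,0],"turn":0,"jaw":30},
    {"xyz":[0,0,0],"turn":0,"jaw":30},
    {"xyz":[0,0,0],"turn":0,"jaw":30}
  ]
}}

```text
clock: 22.68
position: [0.3983, 0.1069, 0.1216]
ee_rot: [-2.087, -2.321, 0.021]
force: [0.9, -0.7, -0.1]
width: 0.879
```

```bash
python3 -c "
from cell import *
s=observe();print(s['dq'].round(3),s['force'].round(1));print(sign_off())"
```

```text
[ 0.002 -0.    -0.001  0.003 -0.001 -0.002 -0.003] [ 0.9 -0.7 -0.1]
the job is handed in; nothing more can be done
None
```

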